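Clamp the steel posts in the gang V-block

ROBOT

A 6-joint arm with a two-finger parallel gripper is mounted at the origin on the work surface. World frame = base frame: x ahead of the robot, y to its left, z up, the work surface at z = 0. Lengths are in m, angles in rad, forces in N, time in s.
With the tool pointing down it reaches from about 0.325 to 0.925 m from the base axis. Payload 3.1 kg.
Tool frame: the origin (TCP) lies at the very end of the fingers, on their centre line; the grasp point (between the pads) lies 19 mm behind it; z points along the fingers, y is the direction in which the jaws open and shut (so a half turn about z gives the same grasp; the last joint's range is limited). The gripper opens to 85 mm and grips with 20 to 120 N. Pads are 22 mm wide; open, the fingers measure 114 mm over their backs; the gripper's body (76 mm by 85 mm) begins 54 mm behind the grasp point. The pads swing forward as they close: fully open they stand 13 mm farther back than shut.
Start: joints at [-1.27, 0.217, 1.613, -0, 1.311, -0.112], TCP at [0.251, -0.573, 0.231] pointing down, gripper open.
Joint ranges: [-2.75, 2.75], [-0.78, 2.1], [0.31, 2.55], [-1.13, 4.27], [0.13, 2.63], [-2.58, 2.58]. Speed limits (rad/s): [2.79, 2.79, 3.14, 3.14, 3.14, 3.14].

INTERFACE

Orientations are given as a rotation vector (axis times angle).
In Python, from rig import r gives the robot as it stands.
- The arm moves only by the shell command python3 -m inch 'ROWS'. ROWS is JSON, a list of rows, each a list of 5 numbers: the shift along the tool's x, y, z in mm, then the turn about the tool's z in rad, then the opening, from 0 (shut) to 1 (fully open). A call has 1 to 20 rows; each row shifts and turns the commanded pose from where the row before left it, along the tool's axes as they then stand; what a row does not reach is not made up. A row lasts 1/12 s, in which the tool goes at most 41.7 mm and 7.16 degrees, less where a joint would pass 70% of its speed; a pose out of reach is approached as far as the arm can. A call with a gripper value outside its range is refused whole. The fingers move at their own pace and stop on an object; the grip force is fixed at half the most. Time passes only in rows, so rows that do not move let the fingers close. It gives the time, the measured TCP pose, the force and the opening at its end, in the units of the state.
- r.get_state(): the state, without advancing time (a new reading comes with each control period).
- r.snapshot(name): name is "side" or "top"; returns the picture (420x560x3 uint8, red, green, blue); there is no depth.
- r.calibration(name): a dict with "mtx" (3x3 intrinsics, pixels), "D" ([k1, k2, p1, p2, k3] as OpenCV has them; the pictures are not rectified), "R" (3x3) and "t" (3): a world point X has camera coordinates R X + t. Camera axes: x right, y down, z forward; pixel columns grow to the right and rows downward; lengths in m; the calibration is good to about 2 mm. A picture is of the moment at which its call begins. calibration takes no time and is no camera call.
- r.sign_off(): hands the job in, once; it reports no verdict.
Trained networks look in the newest picture that a camera, given by its name, has taken for a name from the list of things; names that differ only in an ending like _2 or _b are one class to them, and where a whole thing is asked for, a point or a joint stands for the part that bears it (a point fixed in the world has none). Each returns a list of dicts, best first, with "confidence" (0 to 1); they miss things now and then, are a little off and sometimes report something else, mostly with a low value. They report only what shows in the picture. A call takes as long as a camera call. They do not tell look-alikes from the thing itself.
- r.masks_of(camera, target): "pixels" (420x560 bool, what is visible of it) and "centre" ([row, column] in pixels, amid what is visible of it).
The state is a dict: "time": time; "joints": joint angles; "qd": joint speeds; "tau": joint torques, N m; "position": TCP position; "orientation": TCP orientation; "wrist_force": force on the tool from outside, world axes, zero at the start; "moment": the same for the moment, N m; "gripper_width": finger opening in m.
Only numpy, scipy, OpenCV 4.12 (cv2) and the standard library are available. Lean on these libraries where they do the work, as an engineer would, in place of code of your own. Each camera call takes 0.05 s, during which the arm holds its last target. There are 200 camera calls.

TASK

Take all the steel posts (three or four) out of the two-drawer parts chest and lay each one in a groove of its own in the V-block, any groove, seated with its square ends just outside the two groove rails; when all lie in their grooves, swing the clamp strap over so that it rests on them. The left drawer stands open and an interlock holds the right one until the left is fully shut, so shut the left, then pull the right one open for the posts in it; leave both drawers fully shut at the end and the other things on the bench where they are.

Things in the scene. Friction and masses are not known exactly. Their poses are not given: they have to be found in the camera images.
- post1: steel post: cylinder 20 mm diameter, 88 mm long, between two square ends (24 x 24 mm, 12 mm thick), 112 mm long in all, about 0.12 kg; does not roll. Origin at its middle on its axis, x along the axis; lying flat its axis is 12 mm above its support. If present it starts in the left (open) drawer, lying roughly along the drawer's travel.
- post2: steel post: cylinder 20 mm diameter, 88 mm long, between two square ends (24 x 24 mm, 12 mm thick), 112 mm long in all, about 0.12 kg; does not roll. Origin at its middle on its axis, x along the axis; lying flat its axis is 12 mm above its support. If present it starts in the left (open) drawer, lying roughly along the drawer's travel.
- post3: steel post: cylinder 20 mm diameter, 88 mm long, between two square ends (24 x 24 mm, 12 mm thick), 112 mm long in all, about 0.12 kg; does not roll. Origin at its middle on its axis, x along the axis; lying flat its axis is 12 mm above its support. If present it starts in the right (shut) drawer, lying roughly along the drawer's travel.
- post4: steel post: cylinder 20 mm diameter, 88 mm long, between two square ends (24 x 24 mm, 12 mm thick), 112 mm long in all, about 0.12 kg; does not roll. Origin at its middle on its axis, x along the axis; lying flat its axis is 12 mm above its support. If present it starts in the right (shut) drawer, lying roughly along the drawer's travel.
- chest: grey chest, fixed, 240 (x) x 360 (y) x 85 mm high; origin mid-underside, x from the drawer fronts to the back. Two drawers side by side slide out along -x: left at y = +90 mm, right at y = -90; trays 139 mm wide inside, floor 16, walls 54, front's top 73 mm above the bench. A post lies in a 38 mm slot between 20 mm high rubber end blocks that leave 77 mm free at its middle, 27 mm either side of the tray's centre line.
- left_drawer (a joint): opening of the left drawer in m: 0 shut, 0.14 fully out; slides with 1.5 N of friction and stays where it is left. Starts 0.125 to 0.138 open.
- left_handle (a point): middle of the left drawer's handle, a level steel bar of about 10 mm diameter and 80 mm length along the chest's y, its axis 35 mm in front of the drawer's front and 56 mm above the bench, open above and below; moves with the drawer.
- right_drawer (a joint): opening of the right drawer in m: 0 shut, 0.14 fully out; slides with 1.5 N of friction and stays where it is left. Starts shut, and is locked (it stops after about 3 mm) while the left one is open; free once the left one is fully shut.
- right_handle (a point): middle of the right drawer's handle, a level steel bar of about 10 mm diameter and 80 mm length along the chest's y, its axis 35 mm in front of the drawer's front and 56 mm above the bench, open above and below; moves with the drawer.
- vblock: gang V-block, fixed: dark base 130 (x) x 260 (y) x 16 mm (on to x = -93 under the strap hinge), two aluminium rails along y at x = -30 and +30 mm, 12 thick, 45 high, each with four 90-degree V notches 30 wide, 15 deep, pitch 54; a post lies across both rails along x. 48 mm free between the rails down to the base. Origin mid-underside.
- vee1 (a point): centre of the seat of groove 1 (y = -81 mm in the V-block's frame): where the middle of a seated post comes to lie, 44 mm above the bench, x along the groove. The square ends leave 8 mm of play either way along x.
- vee2 (a point): centre of the seat of groove 2 (y = -27 mm in the V-block's frame): where the middle of a seated post comes to lie, 44 mm above the bench, x along the groove. The square ends leave 8 mm of play either way along x.
- vee3 (a point): centre of the seat of groove 3 (y = 27 mm in the V-block's frame): where the middle of a seated post comes to lie, 44 mm above the bench, x along the groove. The square ends leave 8 mm of play either way along x.
- vee4 (a point): centre of the seat of groove 4 (y = 81 mm in the V-block's frame): where the middle of a seated post comes to lie, 44 mm above the bench, x along the groove. The square ends leave 8 mm of play either way along x.
- strap (a joint): clamp strap angle, rad: 0 level on seated posts, 1.8 swung back (past upright, leaning towards the robot; starts 1.68 to 1.79), -0.12 if no posts. Hinge along the V-block's y at x = -85 mm, 57 mm above the bench; 85 mm to the bar's middle; 0.2 kg. It swings over the top towards the V-block's +x: pushed below about 1.3 it falls slowly shut by its weight; above 1.6 it stays back.
- strap_bar (a point): centre of the strap's bar, flat steel 250 mm long along the V-block's y, 18 wide, 6 thick, carried on two arms outside the grooves; moves with the strap. z is normal to the bar: up when shut, towards the robot when swung back.
- strap_knob (a point): grip point on the black round stem of 12 mm diameter that stands 36 mm out of the bar's middle along strap_bar's z; this point is 28 mm from the bar's middle plane. Moves with the strap.
- screwdriver: screwdriver 190 mm long lying on the bench left of the chest; not to be disturbed. Origin at its middle underneath, x along it.
- spacer_ring: aluminium ring 56 mm across, 14 mm high, lying on the bench between chest and V-block, far side; not to be disturbed. Origin under its centre.
Mind the look-alikes: they are no part of the job. What is shaped like the post2 but brown or red is not meant. What is shaped like the post1 but blue or brown is not meant.

How it is judged:
By the outcome, as a careful person would: the job done as asked, in the order asked, and still so for the second after the job is handed in, with the robot touching nothing.
Of post1, post2, post3, post4 only 3 to 4 are there at a start; the rules pass over those that are not, and their reading is None.
At some moment in a run one of post1, post2, post3, post4 may be knocked a few centimetres aside while the robot is not near it.
Once in a run the grip may slacken for a moment while it holds something.
It also fails if it takes over 210 s, if anything falls off the work surface, if the arm or the gripper's body presses on something with over 40 N, if the wrist force passes 120 N, or if a joint passes its speed limit or range.

## Working session

There is one attempt and no reset: what is moved stays moved. The work goes in short steps, Python scripts to look and compute and a shell command to move; the robot and the scene stay as the last step left them, time stands still between calls to the robot, and variables do not carry over. Pictures are saved under pics/ and viewed, about 12 in all and at most 16, crops included, and the job is handed in when it is done.

```bash
ls; mkdir -p pics; python3 - <<'E'
from rig import r
import cv2,numpy as np
s=r.get_state();print({k:np.round(v,3).tolist() for k,v in s.items()})
for n in("side","top"):
    im=r.snapshot(n);cv2.imwrite(f"pics/{n}0.png",im[:,:,::-1])
    c=r.calibration(n);R=np.array(c["R"]);print(n,np.round(c["mtx"],1).tolist(),np.round(c["D"],3),(-R.T@np.array(c["t"])).round(3),R.round(3).tolist())
E
```

```text
pics
{'time': 0.0, 'joints': [-1.27, 0.218, 1.615, 0.0, 1.311, -0.112], 'qd': [-0.0, -0.0, 0.001, 0.001, 0.0, 0.0], 'tau': [-0.0, -39.685, -30.385, -0.0, 0.01, 0.0], 'position': [0.251, -0.572, 0.23], 'orientation': [-3.073, -0.643, 0.0], 'wrist_force': [0.642, 0.98, -0.862], 'moment': [-0.02, 0.006, 0.014], 'gripper_width': 0.085}
side [[387.6, 0.0, 282.4], [0.0, 387.6, 211.9], [0.0, 0.0, 1.0]] [0.039 0.    0.    0.    0.   ] [-0.051  0.795  0.956] [[-0.793, -0.609, -0.01], [-0.421, 0.561, -0.713], [0.44, -0.561, -0.701]]
top [[492.9, 0.0, 279.7], [0.0, 492.9, 209.2], [0.0, 0.0, 1.0]] [-0.177  0.     0.     0.     0.   ] [0.34  0.105 1.346] [[-0.005, -1.0, 0.019], [-0.995, 0.003, -0.096], [0.096, -0.02, -0.995]]
```

View pics/top0.png

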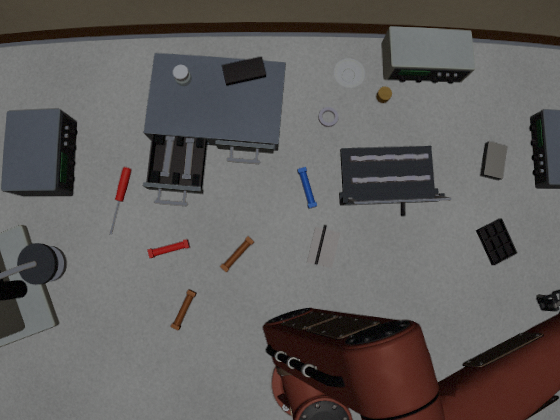

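View pics/side0.png

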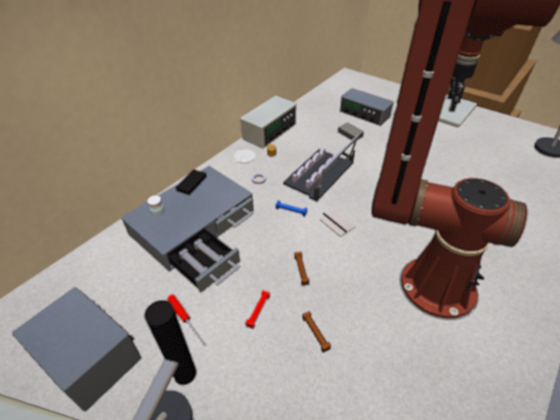

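```bash
cat > h.py <<'E'
from rig import r
import cv2,numpy as np
from scipy.spatial.transform import Rotation as Ro
def cal(n):
    c=r.calibration(n);return [np.array(c[k],float) for k in("mtx","D","R","t")]
def proj(n,X):
    K,D,R,t=cal(n);return cv2.projectPoints(np.atleast_2d(np.array(X,float)),cv2.Rodrigues(R)[0],t,K,D)[0][:,0]
def back(n,uv,z):
    K,D,R,t=cal(n);u=cv2.undistortPoints(np.array(uv,float).reshape(-1,1,2),K,D)[:,0]
    d=np.c_[u,np.ones(len(u))]@R;C=-R.T@t
    return C+d*((z-C[2])/d[:,2])[:,None]
def rect(n,target,z,k=0):
    m=r.masks_of(n,target);out=[]
    for q in m:
        v,u=np.nonzero(q["pixels"])
        if len(u)<15: continue
        P=back(n,np.c_[u,v],z)[:,:2]
        (c,wh,a)=cv2.minAreaRect((P*1000).astype(np.float32))
        if wh[0]<wh[1]: wh=wh[::-1];a+=90
        out.append((round(q["confidence"],2),np.round(c,1).tolist(),np.round(wh,1).tolist(),round((a+90)%180-90,1),np.round(q["centre"],0).tolist(),len(u)))
    return out
def st():
    s=r.get_state();Rm=Ro.from_rotvec(s["orientation"]).as_matrix()
    return s["time"],np.array(s["position"]),Rm,s
def world2tool(d):  # mm
    return st()[2].T@np.array(d,float)
E
python3 - <<'E'
from h import *
im=r.snapshot("top")
for t,z in(("post1",.028),("chest",.085),("vblock",.045),("left_handle",.056),("right_handle",.056),("strap_bar",.14),("strap_knob",.14),("spacer_ring",.014),("screwdriver",.01)):
    for o in rect("top",t,z): print(t,o)
cv2.imwrite("pics/c1.png",cv2.resize(im[40:220,130:460,::-1],None,fx=2.4,fy=2.4,interpolation=cv2.INTER_CUBIC))
E
```

```text
post1 (0.81, [524.9, 6.7], [113.3, 27.2], 16.1, [189.0, 307.0], 347)
post1 (0.76, [363.0, 379.0], [115.9, 24.4], -74.6, [247.0, 170.0], 346)
post1 (0.67, [612.8, 385.0], [109.7, 19.6], -5.7, [157.0, 164.0], 262)
post1 (0.62, [198.6, 338.6], [114.0, 26.3], -27.5, [311.0, 182.0], 334)
post1 (0.59, [606.8, 327.2], [115.2, 25.7], -5.1, [158.0, 185.0], 334)
chest (0.75, [671.9, 259.1], [414.8, 364.8], -4.2, [115.0, 202.0], 13749)
chest (0.58, [470.1, -233.7], [277.7, 56.6], -87.4, [203.0, 406.0], 541)
chest (0.17, [706.6, -49.3], [52.3, 49.2], -46.2, [122.0, 327.0], 203)
vblock (0.97, [540.6, -230.0], [304.8, 191.2], -88.5, [175.0, 388.0], 5368)
left_handle (0.67, [570.5, 359.9], [188.0, 163.2], -4.0, [170.0, 173.0], 2758)
right_handle (0.81, [617.7, 173.1], [151.6, 57.8], 85.3, [149.0, 247.0], 649)
right_handle (0.71, [571.4, 358.1], [187.5, 158.2], -6.0, [169.0, 176.0], 2571)
strap_bar (0.91, [462.6, -217.2], [257.4, 49.9], -88.1, [202.0, 404.0], 317)
strap_knob (0.71, [463.3, -218.7], [260.3, 51.6], -87.4, [200.0, 404.0], 440)
spacer_ring (0.67, [727.9, -58.8], [55.3, 53.4], -1.0, [122.0, 322.0], 206)
spacer_ring (0.29, [476.2, -253.9], [290.2, 57.0], -87.4, [201.0, 402.0], 427)
screwdriver (0.57, [500.0, 521.4], [180.5, 29.6], -11.5, [182.0, 121.0], 365)
```

View pics/c1.png

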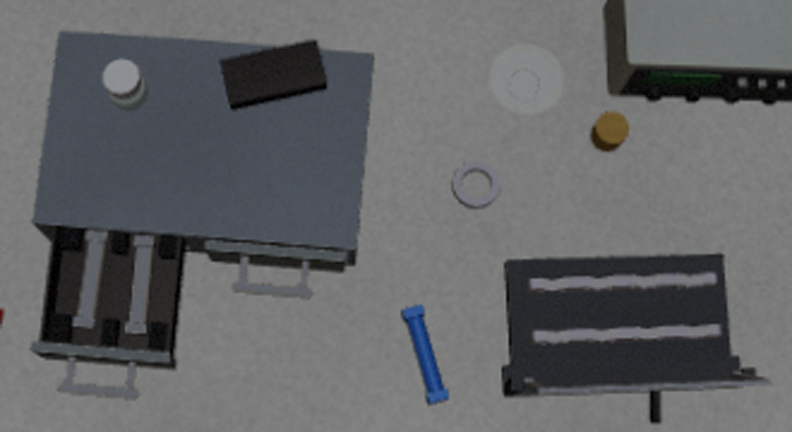

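```bash
cat >> h.py <<'E'
def T(p,yaw):
    c,s=np.cos(yaw),np.sin(yaw);M=np.array([[c,-s,0],[s,c,0],[0,0,1]])
    return lambda X:np.atleast_2d(np.array(X,float))@M.T+[p[0],p[1],0]
E
python3 - <<'E'
from h import *
from scipy.optimize import least_squares
f=lambda L:np.array(L)/2.4+[130-.2,40-.2]
def fit(obj,px,x0):
    px=f(px);q=least_squares(lambda q:(proj("top",T(q[:2],q[2])(obj))-px).ravel(),x0,loss="soft_l1")
    print(q.x.round(4),np.degrees(q.x[2]).round(2),(q.fun.reshape(-1,2) if 1 else 0).round(1).tolist());return q.x
c=fit([[.12,.18,.085],[.12,-.18,.085],[-.12,-.18,.085],[-.12,.18,.085]],[(60,31),(374,54),(356,248),(36,222)],[.7,.25,-.08])
v=fit([[.065,.13,.016],[.065,-.13,.016]],[(505,260),(722,254)],[.54,-.23,0])
v2=fit([[.065,.13,.016],[.065,-.13,.016],[.03,.111,.045],[.03,-.111,.045],[-.03,.111,.045],[-.03,-.111,.045]],[(505,260),(722,254),(530,284),(716,279),(534,335),(720,331)],[.54,-.23,0])
for n in("top","side"):
    im=r.snapshot(n)[:,:,::-1].copy();im=cv2.resize(im,None,fx=3,fy=3,interpolation=cv2.INTER_CUBIC)
    def dots(P,col):
        for u in proj(n,P): cv2.circle(im,tuple(int(a) for a in u*3+1),2,col,-1)
    C=T(c[:2],c[2]);V=T(v2[:2],v2[2])
    dots(C([[a,b,z] for a in(-.12,.12) for b in(-.18,.18) for z in(0,.085)]),(0,255,0))
    dots(C([[-.275-.0,.09,.056],[-.155-.0,-.09,.056]]),(0,255,255))
    dots(V([[a,b,.016] for a in(-.065,.065) for b in(-.13,.13)]),(0,255,0))
    dots(V([[a,b,.045] for a in(-.03,.03) for b in(-.108,-.096,-.066,-.042,-.012,.012,.042,.066,.096,.108)]),(0,0,255))
    a=im[40*3:220*3,130*3:460*3] if n=="top" else im[110*3:300*3,115*3:375*3]
    cv2.imwrite(f"pics/o_{n}.png",cv2.resize(a,None,fx=.8,fy=.8) if n=="top" else a[:590,:790])
E
```

```text
[ 0.7656  0.2508 -0.088 ] -5.04 [[-0.1, -3.4], [0.5, -3.7], [0.6, 1.6], [-1.7, 1.8]]
[ 0.5769 -0.2209  0.0372] 2.13 [[-0.2, 0.0], [0.3, -0.0]]
[ 0.5771 -0.2215  0.0341] 1.96 [[0.0, -0.2], [0.5, 0.0], [-1.2, -0.1], [0.8, -0.1], [-1.6, 0.6], [0.8, -0.2]]
```

View pics/o_top.png

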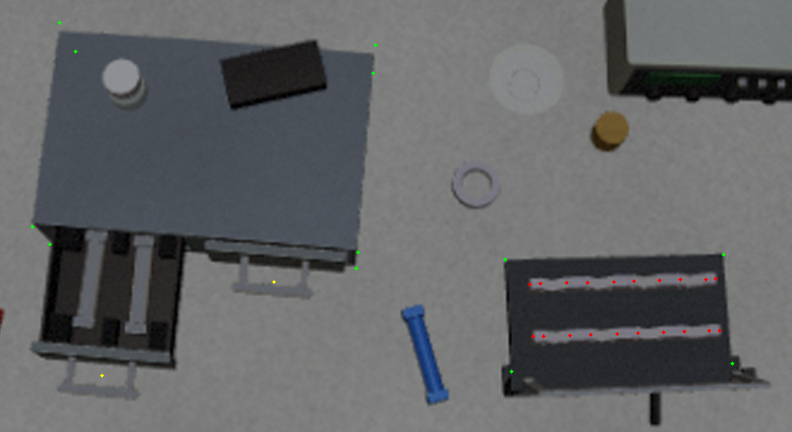

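View pics/o_side.png

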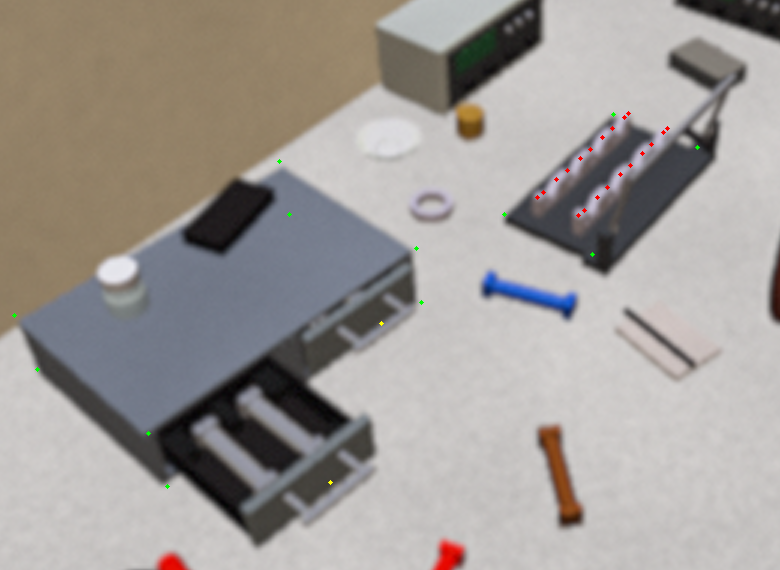

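```bash
python3 - <<'E'
from h import *
f=lambda L:np.array(L)/2.4+[130-.2,40-.2]
h=back("top",f([(272,291),(101,391),(236,288),(310,294)]),.056);print(h.round(4))
top=back("top",f([(60,31),(374,54),(356,248),(36,222)]),.085);print(top.round(4))
b=back("top",f([(36,348),(172,360)]),.073);print("left front top",b.round(4))
def inC(P,yaw,c):
    u=np.array([np.cos(yaw),np.sin(yaw)]);w=np.array([-u[1],u[0]]);d=P[:,:2]-c;return np.c_[d@u,d@w].round(4)
y=-.088
# chest centre from back corners at +.12 and y mids
u=np.array([np.cos(y),np.sin(y)])
c=top[:2,:2].mean(0)-.12*u;print(c,inC(top,y,c).tolist(),inC(h,y,c).tolist(),inC(b,y,c).tolist())
r.snapshot("side");r.snapshot("top")
for n in("top","side"):
  for o in rect(n,"post1",.028): print(n,o)
for o in rect("side","strap_knob",.14): print(o)
E
```

```text
[[0.593  0.1764 0.056 ]
 [0.4823 0.3649 0.056 ]
 [0.5965 0.2163 0.056 ]
 [0.5894 0.1343 0.056 ]]
[[0.8908 0.4186 0.085 ]
 [0.8585 0.0624 0.085 ]
 [0.6347 0.0836 0.085 ]
 [0.6668 0.4361 0.085 ]]
left front top [[0.5281 0.4347 0.073 ]
 [0.514  0.2841 0.073 ]]
[0.75515114 0.25101902] [[0.1204, 0.1789], [0.1196, -0.1789], [-0.1053, -0.1774], [-0.1043, 0.1766]] [[-0.155, -0.0886], [-0.2818, 0.0895], [-0.155, -0.0485], [-0.1548, -0.1309]] [[-0.2423, 0.1631], [-0.2431, 0.0117]]
top (0.81, [345.9, 195.1], [109.5, 24.5], -44.0, [255.0, 233.0], 300)
top (0.79, [525.2, 6.9], [109.6, 21.4], 15.6, [186.0, 307.0], 264)
top (0.75, [543.0, -235.0], [311.5, 202.4], 89.2, [180.0, 390.0], 5639)
top (0.71, [364.7, 377.7], [113.8, 23.5], -75.6, [247.0, 169.0], 310)
top (0.66, [606.7, 327.2], [114.6, 25.6], -5.1, [160.0, 188.0], 345)
top (0.65, [612.6, 384.2], [110.1, 20.2], -6.8, [157.0, 167.0], 265)
top (0.57, [199.5, 338.9], [110.3, 22.8], -26.1, [311.0, 183.0], 297)
top (0.46, [473.4, -250.1], [287.0, 59.2], -87.4, [203.0, 401.0], 543)
side (0.83, [194.4, 348.9], [115.3, 28.0], -24.1, [330.0, 312.0], 343)
side (0.78, [356.2, 389.3], [120.5, 30.1], -74.3, [310.0, 256.0], 333)
side (0.75, [342.4, 205.2], [128.7, 27.0], -43.0, [270.0, 301.0], 269)
side (0.63, [521.2, 17.1], [105.8, 27.2], 17.9, [209.0, 288.0], 131)
side (0.46, [617.8, 385.5], [110.6, 22.7], -6.7, [262.0, 193.0], 189)
side (0.45, [619.4, 330.2], [107.9, 31.0], -8.0, [248.0, 209.0], 185)
(0.6, [462.1, -183.1], [311.3, 46.4], 89.5, [156.0, 339.0], 283)
(0.54, [483.6, -156.5], [396.5, 142.8], -88.1, [172.0, 322.0], 2161)
```

```bash
python3 -m inch '[[0,0,0,0.12,0.5],[0,0,0,0.12,0.5],[0,0,0,0.12,0.5],[0,0,0,0.12,0.5],[0,0,0,0.02,0.5]]'; python3 -m inch '[[11,-38,0,0,0.5],[11,-38,0,0,0.5],[11,-38,0,0,0.5],[11,-38,0,0,0.5],[11,-38,0,0,0.5],[11,-38,0,0,0.5],[11,-38,0,0,0.5],[11,-38,0,0,0.5],[11,-38,0,0,0.5],[11,-38,0,0,0.5],[11,-38,0,0,0.5],[11,-38,0,0,0.5],[11,-38,0,0,0.5],[11,-38,0,0,0.5],[11,-38,0,0,0.5],[11,-38,0,0,0.5],[11,-38,0,0,0.5],[11,-38,0,0,0.5],[11,-38,0,0,0.5],[0,0,0,0,0.5]]'
cat > to.py <<'E'
import sys
from h import *
t,p,R,s=st();x,y,z=map(float,sys.argv[1:4])
d=R.T@(np.array([x,y,z])/1000-p)*1000
print("t",round(t,1),"pos",(p*1000).round(1),"yaw",round(np.arctan2(R[1,0],R[0,0]),3),"zdir",R[:,2].round(3),"w",round(s["gripper_width"],4),"F",np.round(s["wrist_force"],1),"j6",round(s["joints"][5],2),"-> tool d",d.round(1))
E
python3 to.py 605.5 326 110
```

```text
time: 1.37
position: [0.2508, -0.5725, 0.2313]
orientation: [-3.138, 0.141, 0.0]
wrist_force: [0.5, 0.8, 0.4]
gripper_width: 0.0425
time: 3.03
position: [0.5235, 0.1345, 0.2317]
orientation: [-3.135, 0.124, -0.003]
wrist_force: [0.5, -0.4, 0.2]
gripper_width: 0.043
t 3.0 pos [523.5 134.5 231.7] yaw -0.079 zdir [ 0.002  0.004 -1.   ] w 0.043 F [ 0.5 -0.4  0.2] j6 1.77 -> tool d [  66.3 -196.9  122.6]
```

```bash
python3 -m inch '[[11,-33,5,0,0.5],[11,-33,15,0,0.5],[11,-33,20,0,0.5],[11,-33,20,0,0.5],[11,-33,20,0,0.5],[11,-32,20,0,0.5],[0,0,0,0,0.5],[0,0,0,0,0.5]]'
python3 to.py 605.5 326 19; python3 - <<'E'
from h import *
for n in("top","side"):
  im=r.snapshot(n); 
  for o in rect(n,"post1",.028):
    if 590<o[1][0]<640: print(n,o)
  a=im[110:220,130:300] if n=="top" else im[190:300,150:300]
  cv2.imwrite(f"pics/g_{n}.png",cv2.resize(a[:,:,::-1],(0,0),fx=3,fy=3,interpolation=cv2.INTER_CUBIC))
a=cv2.imread("pics/g_top.png");b=cv2.imread("pics/g_side.png");cv2.imwrite("pics/g1.png",np.vstack([a[:300,:450],b[:300,:450]]))
E
```

```text
time: 3.7
position: [0.6031, 0.3193, 0.1275]
orientation: [3.136, -0.131, -0.009]
wrist_force: [-0.6, 0.9, 0.4]
gripper_width: 0.0428
t 3.7 pos [603.1 319.3 127.5] yaw -0.083 zdir [-0.006 -0.003 -1.   ] w 0.0428 F [-0.6  0.9  0.4] j6 2.04 -> tool d [  2.4  -7.2 108.5]
side (0.77, [618.5, 385.5], [109.2, 22.9], -6.7, [260.0, 194.0], 190)
side (0.6, [616.0, 328.7], [111.4, 31.5], -5.6, [250.0, 206.0], 211)
```

View pics/g1.png

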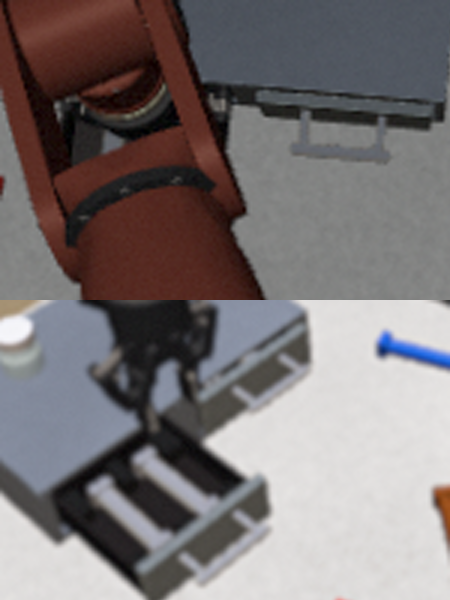

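```bash
python3 -m inch '[[4,-8,0,0.005,0.5],[0,0,20,0,0.5],[0,0,20,0,0.5],[0,0,20,0,0.5],[0,0,0,0,0.5],[0,0,0,0,0.5]]'
python3 to.py 607.5 327.5 20
```

```text
time: 4.4
position: [0.6089, 0.326, 0.0711]
orientation: [3.138, -0.146, -0.002]
wrist_force: [0.3, -0.3, 0.4]
gripper_width: 0.0428
t 4.4 pos [608.9 326.   71.1] yaw -0.093 zdir [-0.002 -0.001 -1.   ] w 0.0428 F [ 0.3 -0.3  0.4] j6 2.05 -> tool d [-1.4 -1.4 51.1]
```

```bash
python3 -m inch '[[-1,-1,15,0,0.5],[0,0,15,0,0.5],[0,0,15,0,0.5],[0,0,0,0,0.5],[0,0,0,0,0.5],[0,0,0,0,0.5]]'
python3 to.py 607.5 327.5 20
```

```text
time: 4.9
position: [0.6084, 0.3278, 0.0259]
orientation: [3.138, -0.145, -0.001]
wrist_force: [-0.4, 0.5, 1.6]
gripper_width: 0.0426
t 4.9 pos [608.4 327.8  25.9] yaw -0.092 zdir [-0. -0. -1.] w 0.0426 F [-0.4  0.5  1.6] j6 2.06 -> tool d [-0.9  0.4  5.9]
```

Good, no contact. Down 5 and grip.

```bash
python3 -m inch '[[0,0,5,0,0.5],[0,0,0,0,0.5],[0,0,0,0,0],[0,0,0,0,0],[0,0,0,0,0],[0,0,0,0,0],[0,0,0,0,0],[0,0,0,0,0]]'
python3 to.py 607.5 327.5 20
```

```text
time: 5.57
position: [0.609, 0.328, 0.022]
orientation: [-3.138, 0.145, -0.002]
wrist_force: [-0.2, -0.4, 2.5]
gripper_width: 0.0174
t 5.6 pos [609. 328.  22.] yaw -0.092 zdir [ 0.001  0.    -1.   ] w 0.0174 F [-0.2 -0.4  2.5] j6 2.06 -> tool d [-1.5  0.6  2. ]
```

```bash
python3 -m inch '[[0,0,0,0,0],[0,0,0,0,0],[0,0,0,0,0]]'
python3 - <<'E'
from h import *
im=r.snapshot("side")
cv2.imwrite("pics/g2.png",cv2.resize(im[180:300,140:300,::-1],(0,0),fx=4,fy=4,interpolation=cv2.INTER_CUBIC))
E
```

```text
time: 5.82
position: [0.609, 0.328, 0.022]
orientation: [-3.138, 0.145, -0.002]
wrist_force: [0.1, 0.3, 3.8]
gripper_width: 0.0176
```

View pics/g2.png

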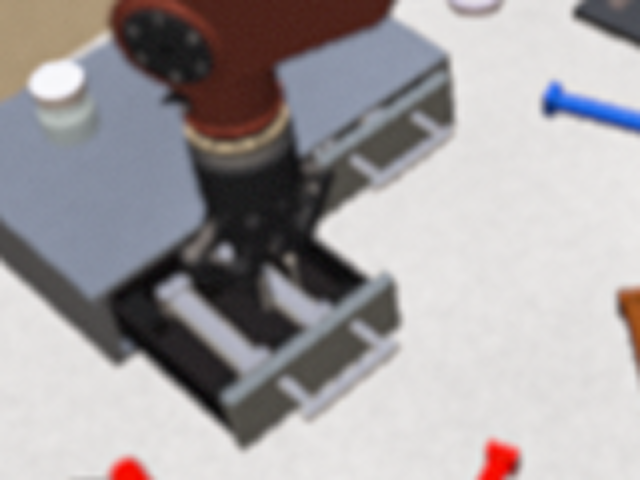

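```bash
python3 -m inch '[[0,0,-8,0,0],[0,0,-12,0,0],[0,0,-20,0,0],[0,0,-30,0,0],[0,0,-30,0,0],[0,0,-30,0,0],[0,0,-30,0,0],[0,0,-20,0,0],[0,0,-10,0,0],[0,0,0,0,0],[0,0,0,0,0]]'
cat > held.py <<'E'
from h import *
t,p,R,s=st()
for n in("top","side"):
  im=r.snapshot(n)
  for z in (p[2]+.012,):
    for o in rect(n,"post1",z):
      c=np.array(o[1])
      d=R.T@np.array([*(c-p[:2]*1000),0]);
      if np.hypot(d[0],d[1])<90: print(n,o,"tool off",d.round(1))
E
python3 held.py; python3 to.py 609 328 200
```

```text
time: 6.78
position: [0.6082, 0.3276, 0.211]
orientation: [3.138, -0.145, -0.001]
wrist_force: [-0.1, 0.1, -1.7]
gripper_width: 0.0172
side (0.5, [587.9, 331.0], [79.8, 36.5], 14.3, [213.0, 207.0], 144) tool off [-20.5  -1.5   0. ]
t 7.0 pos [607.  327.1 208.2] yaw -0.092 zdir [-0.005 -0.002 -1.   ] w 0.0173 F [-0.3  0.4 -1.6] j6 2.06 -> tool d [ 1.9 -1.1  8.2]
```

```bash
python3 -m inch '[[0,10,0,-0.12,0],[-2,25,0,-0.005,0],[-3,38,0,0,0],[-3,38,0,0,0],[-3,38,0,0,0],[-3,38,0,0,0],[-3,38,0,0,0],[-3,38,0,0,0],[-3,38,0,0,0],[-3,38,0,0,0],[-3,38,0,0,0],[-3,38,0,0,0],[-3,38,0,0,0],[-3,38,0,0,0],[-3,38,0,0,0],[-3,38,0,0,0],[-3,35,0,0,0],[-2,25,0,0,0],[0,0,0,0,0],[0,0,0,0,0]]'
python3 held.py; python3 to.py 580 -302.5 80;
```

```text
time: 8.65
position: [0.5777, -0.3016, 0.2094]
orientation: [-3.139, -0.047, 0.004]
wrist_force: [0.7, 0.0, -2.0]
gripper_width: 0.0174
top (0.64, [614.4, -289.4], [27.5, 18.6], -46.6, [141.0, 435.0], 73) tool off [ 37.1 -11.1  -0.1]
side (0.42, [564.7, -287.2], [104.8, 53.7], 41.2, [114.0, 333.0], 152) tool off [-12.5 -14.7   0.1]
t 8.8 pos [ 578.6 -298.9  210.5] yaw 0.034 zdir [-0.001  0.001 -1.   ] w 0.0173 F [ 0.6  0.3 -1.6] j6 0.95 -> tool d [  1.4   3.8 130.5]
```

```bash
python3 -m inch '[[2,4,20,0,0],[0,0,35,0,0],[0,0,35,0,0],[0,0,30,0,0],[0,0,20,0,0],[0,0,0,0,0],[0,0,0,0,0],[0,0,0,0,0]]'
python3 to.py 580 -302.5 38;python3 - <<'E'
from h import *
for n,a in(("side",(80,200,260,420)),("top",(120,230,330,470))):
  im=r.snapshot(n)[a[0]:a[1],a[2]:a[3],::-1]
  cv2.imwrite(f"pics/v_{n}.png",cv2.resize(im,(620,440),interpolation=cv2.INTER_CUBIC))
E
```

```text
time: 9.52
position: [0.5818, -0.3039, 0.0729]
orientation: [3.141, 0.053, 0.002]
wrist_force: [0.1, -0.5, -0.5]
gripper_width: 0.0172
t 9.5 pos [ 581.8 -303.9   72.9] yaw 0.034 zdir [ 0.001 -0.    -1.   ] w 0.0172 F [ 0.1 -0.5 -0.5] j6 0.95 -> tool d [-1.8 -1.5 34.9]
```

View pics/v_side.png

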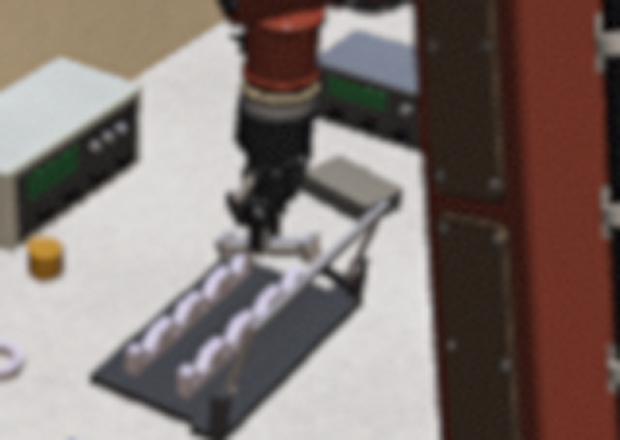

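```bash
python3 - <<'E'
from h import *
print(back("side",[(318.1,146.8),(341.3,146.3)],.079).round(4))
V=T([.5771,-.2215],.034)
print(proj("side",V([[.056,-.081,.0755],[-.056,-.081,.0755]])).round(1), proj("side",[[.5818+.056,-.302,.079],[.5818-.056,-.304,.079]]).round(1))
E
```

```text
[[ 0.6077 -0.2759  0.079 ]
 [ 0.5374 -0.3321  0.079 ]]
[[315.6 142.1]
 [340.4 151.7]] [[315.4 141.1]
 [340.  150.8]]
```

```bash
python3 -m inch '[[0,0,-20,0,0],[0,0,-35,0,0],[0,0,-35,0,0],[0,0,-30,0,0],[-15,0,-10,0,0],[-35,0,0,0,0],[-35,0,0,0,0],[-35,0,0,0,0],[-35,0,0,0,0],[-35,0,0,0,0],[-30,0,0,0,0],[-20,0,10,0,0],[0,0,30,0,0],[0,0,35,0,0],[0,0,35,0,0],[0,0,25,0,0],[0,0,10,0,0],[0,0,0,0,0],[0,0,0,0,0]]'
python3 to.py 340 -300 6;python3 - <<'E'
from h import *
t,p,R,s=st();ps=proj("side",[[.34,-.3,.05]])[0];print(ps)
im=r.snapshot("side");u,v=ps.astype(int)
cv2.imwrite("pics/b1.png",cv2.resize(im[v-50:v+40,u-60:u+60,::-1],(0,0),fx=5,fy=5,interpolation=cv2.INTER_CUBIC))
r.snapshot("top")
for n in("top","side"):
  for o in rect(n,"post1",.07):
    if o[1][1]<-.15*1000:print(n,o)
E
```

```text
time: 11.2
position: [0.3417, -0.313, 0.0576]
orientation: [3.14, 0.052, 0.002]
wrist_force: [0.0, -0.5, -1.0]
gripper_width: 0.0174
t 11.2 pos [ 341.7 -313.    57.6] yaw 0.033 zdir [ 0.001 -0.001 -1.   ] w 0.0174 F [ 0.  -0.5 -1. ] j6 0.64 -> tool d [ -1.4 -13.1  51.6]
[382.39748856 175.65640247]
top (0.4, [537.6, -224.2], [299.2, 188.5], -89.3, [178.0, 390.0], 5523)
side (0.18, [529.9, -229.6], [417.3, 156.7], -88.1, [171.0, 320.0], 2124)
```

View pics/b1.png

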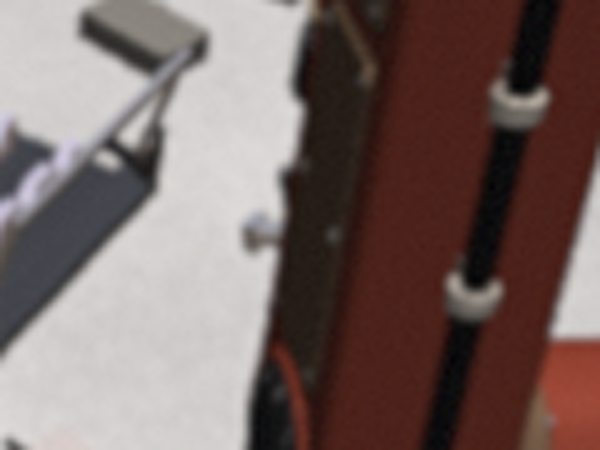

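```bash
python3 -m inch '[[0,0,10,0,0],[0,0,10,0,0],[0,0,8,0,0],[0,0,6,0,0],[0,0,4,0,0],[0,0,0,0,0],[0,0,0,0,0]]'; python3 -m inch '[[0,0,4,0,0],[0,0,3,0,0],[0,0,3,0,0],[0,0,2,0,0],[0,0,0,0,0],[0,0,0,0,0]]'
```

```text
time: 11.98
position: [0.3405, -0.3124, 0.0181]
orientation: [-3.14, -0.052, 0.003]
wrist_force: [-2.4, 1.1, 6.8]
gripper_width: 0.0173
time: 12.48
position: [0.3408, -0.3133, 0.0066]
orientation: [3.14, 0.052, -0.001]
wrist_force: [-3.6, -0.4, 7.6]
gripper_width: 0.0177
```

```bash
python3 -m inch '[[0,0,0,0,0.5],[0,0,0,0,0.5],[0,0,0,0,0.5],[0,0,0,0,0.5],[0,0,-10,0,0.5],[0,0,-30,0,0.5],[0,0,-40,0,0.5],[0,0,-40,0,0.5],[0,0,-20,0,0.5],[0,30,0,0,0.5],[0,35,0,0,0.5],[0,35,0,0,0.5],[0,35,0,0,0.5],[0,35,0,0,0.5],[0,0,0,0,0.5]]'
python3 - <<'E'
from h import *
for n in("top","side"):
  im=r.snapshot(n)
  cv2.imwrite(f"pics/p_{n}.png",cv2.resize(im[:,280:,::-1],(0,0),fx=1.4,fy=1.4))
  for o in rect(n,"post1",.018):
    if o[1][1]<-.15*1000:print(n,o)
E
```

```text
time: 13.73
position: [0.3466, -0.4886, 0.1476]
orientation: [3.135, 0.047, 0.002]
wrist_force: [-0.2, 0.4, 0.6]
gripper_width: 0.0423
top (0.57, [339.9, -310.8], [110.7, 29.2], 1.8, [252.0, 423.0], 336)
side (0.53, [382.4, -306.3], [37.5, 26.0], -61.3, [178.0, 372.0], 41)
```

```bash
python3 -m inch '[[-6,-35,0,0,0.5],[0,-35,0,0,0.5],[0,-35,0,0,0.5],[0,-35,0,0,0.5],[0,-34,0,0,0.5],[0,0,30,0,0.5],[0,0,35,0,0.5],[0,0,20,0,0.5],[0,0,0,0,0.5],[0,0,0,0,0.5],[0,0,0,0,0.5]]'
python3 to.py 340.5 -313 2
```

```text
time: 14.85
position: [0.3355, -0.3087, 0.0626]
orientation: [3.14, 0.053, 0.002]
wrist_force: [-0.0, 0.0, 0.3]
gripper_width: 0.0427
t 14.8 pos [ 335.5 -308.7   62.6] yaw 0.033 zdir [ 0.001 -0.001 -1.   ] w 0.0427 F [-0.   0.   0.3] j6 0.64 -> tool d [ 4.8  4.4 60.6]
```

```bash
python3 -m inch '[[5,4,15,0,0.5],[0,0,20,0,0.5],[0,0,15,0,0.5],[0,0,7,0,0.5],[0,0,3,0,0.5],[0,0,0,0,0.5],[0,0,0,0,0.5],[0,0,0,0,0],[0,0,0,0,0],[0,0,0,0,0],[0,0,0,0,0],[0,0,0,0,0],[0,0,0,0,0]]'
python3 to.py 340.5 -313 2
```

```text
time: 15.93
position: [0.3408, -0.3133, 0.0026]
orientation: [3.139, 0.052, 0.002]
wrist_force: [-1.0, 1.1, 6.4]
gripper_width: 0.0177
t 15.9 pos [ 340.8 -313.3    2.6] yaw 0.033 zdir [ 0.001 -0.002 -1.   ] w 0.0177 F [-1.   1.1  6.4] j6 0.64 -> tool d [-0.3 -0.3  0.6]
```

```bash
python3 -m inch '[[0,0,-5,0,0],[0,0,-10,0,0],[0,0,-20,0,0],[0,0,-30,0,0],[0,0,-35,0,0],[0,0,-35,0,0],[0,0,-30,0,0],[0,0,-20,0,0],[0,0,0,0,0],[0,0,0,0,0]]'
python3 - <<'E'
from h import *
t,p,R,s=st();ps=proj("side",p)[0];u,v=ps.astype(int);print(p)
im=r.snapshot("top");ps=proj("top",p)[0];u,v=ps.astype(int)
cv2.imwrite("pics/b2.png",cv2.resize(im[v-60:v+60,u-80:u+80,::-1],(0,0),fx=4,fy=4,interpolation=cv2.INTER_CUBIC))
E
python3 to.py 580 -303 200
```

```text
time: 16.77
position: [0.3405, -0.3129, 0.1879]
orientation: [3.138, 0.052, 0.004]
wrist_force: [0.2, -0.0, -1.0]
gripper_width: 0.0177
[ 0.34054265 -0.31288861  0.1879205 ]
t 16.8 pos [ 339.6 -311.8  186. ] yaw 0.033 zdir [-0.  0. -1.] w 0.018 F [ 0.1 -0.3 -1.9] j6 0.64 -> tool d [240.6  -0.9 -14.1]
```

```bash
python3 -m inch '[[15,0,-12,0,0],[30,0,0,0,0],[35,0,0,0,0],[35,0,0,0,0],[35,0,0,0,0],[35,0,0,0,0],[30,0,0,0,0],[18,0,0,0,0],[7,0,0,0,0],[0,0,25,0,0],[0,0,35,0,0],[0,0,35,0,0],[0,0,30,0,0],[0,0,10,0,0],[0,0,0,0,0],[0,0,0,0,0],[0,0,0,0,0]]'
python3 to.py 580 -303 35;python3 - <<'E'
from h import *
im=r.snapshot("side")[120:180,290:370,::-1]
cv2.imwrite("pics/v2.png",cv2.resize(im,(0,0),fx=8,fy=8,interpolation=cv2.INTER_CUBIC))
t,p,R,s=st();P=p+[0,0,.0095]
print((proj("side",[P+R[:,0]*.056,P-R[:,0]*.056])-[290,120])*8)
E
```

```text
time: 18.23
position: [0.5811, -0.3055, 0.0655]
orientation: [3.139, 0.051, 0.004]
wrist_force: [0.0, -0.3, -0.6]
gripper_width: 0.0176
t 18.2 pos [ 581.1 -305.5   65.5] yaw 0.033 zdir [ 0.003 -0.002 -1.   ] w 0.0176 F [ 0.  -0.3 -0.6] j6 0.95 -> tool d [-1.1 -2.6 30.5]
[[205.6582525  171.81462223]
 [403.89374839 248.72091768]]
```

View pics/v2.png

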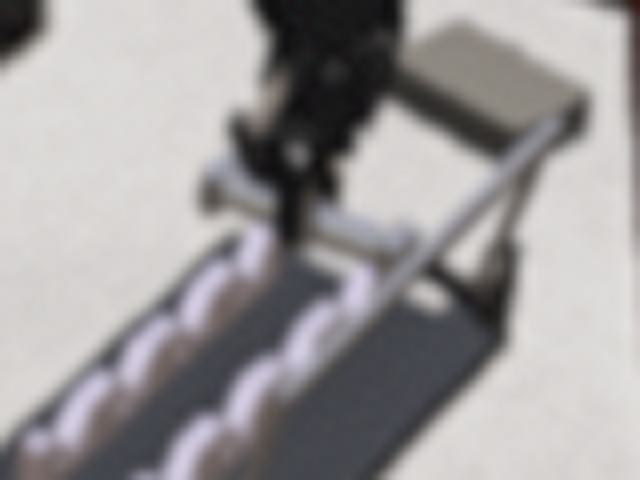

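```bash
python3 -m inch '[[-1,-1,10,0,0],[0,0,8,0,0],[0,0,6,0,0],[0,0,4,0,0],[0,0,0,0,0],[0,0,0,0,0]]'; python3 to.py 580 -304.5 35; python3 -m inch '[[0,0,2,0,0],[0,0,0,0,0],[0,0,0,0,0]]'
```

```text
time: 18.78
position: [0.5786, -0.3033, 0.0349]
orientation: [-3.141, -0.052, 0.001]
wrist_force: [-0.4, 0.6, -0.3]
gripper_width: 0.0177
t 18.8 pos [ 578.6 -303.3   34.9] yaw 0.033 zdir [-0.001  0.001 -1.   ] w 0.0177 F [-0.4  0.6 -0.3] j6 0.95 -> tool d [ 1.4  1.3 -0.1]
time: 19.03
position: [0.5787, -0.3033, 0.0347]
orientation: [-3.141, -0.052, 0.002]
wrist_force: [-4.5, 3.5, 6.6]
gripper_width: 0.0176
```

```bash
python3 -m inch '[[0,0,0,0,0.5],[0,0,0,0,0.5],[0,0,0,0,0.5],[0,0,0,0,0.5],[0,0,0,0,0.5],[0,0,-15,0,0.5],[0,0,-30,0,0.5],[0,0,-40,0,0.5],[0,0,-40,0,0.5],[0,0,-30,0,0.5],[0,-20,0,0,0.5],[0,-38,0,0.06,0.5],[0,-38,0,0.06,0.5],[0,-38,0,0,0.5],[0,-38,0,0,0.5],[0,-38,0,0,0.5],[0,-38,0,0,0.5],[0,-38,0,0,0.5],[0,-38,0,0,0.5],[0,-38,0,0,0.5]]'; python3 to.py 611 385 120
python3 - <<'E'
from h import *
for n in("top","side"):
  im=r.snapshot(n)
  for o in rect(n,"post1",.052): 
     if o[1][1]<-100: print(n,o)
  for o in rect(n,"post1",.034): 
     if o[1][1]>300: print(n,o)
  cv2.imwrite(f"pics/v3_{n}.png",cv2.resize(im[:220,100:460,::-1],(0,0),fx=2.2,fy=2.2))
E
```

```text
time: 20.7
position: [0.6012, 0.0593, 0.1898]
orientation: [-3.139, 0.137, -0.003]
wrist_force: [0.6, -0.0, -0.3]
gripper_width: 0.0426
t 20.7 pos [601.2  59.3 189.8] yaw -0.087 zdir [ 0.002 -0.    -1.   ] w 0.0426 F [ 0.6 -0.  -0.3] j6 1.64 -> tool d [ -18.8 -325.3   69.8]
top (0.63, [574.9, -301.0], [113.0, 28.8], 2.4, [171.0, 417.0], 336)
top (0.84, [201.5, 337.8], [112.2, 26.3], -26.0, [310.0, 181.0], 333)
top (0.52, [363.2, 376.5], [116.6, 25.3], -75.2, [249.0, 168.0], 341)
top (0.5, [610.3, 384.1], [111.3, 23.0], -3.8, [161.0, 167.0], 296)
side (0.5, [573.8, -289.3], [125.0, 42.0], -5.4, [152.0, 325.0], 140)
side (0.93, [193.5, 352.7], [114.6, 27.7], -25.4, [331.0, 317.0], 353)
side (0.6, [615.4, 387.8], [115.3, 28.9], -8.0, [259.0, 193.0], 226)
side (0.54, [353.2, 393.4], [116.8, 26.9], -74.6, [311.0, 257.0], 294)
```

View pics/v3_top.png

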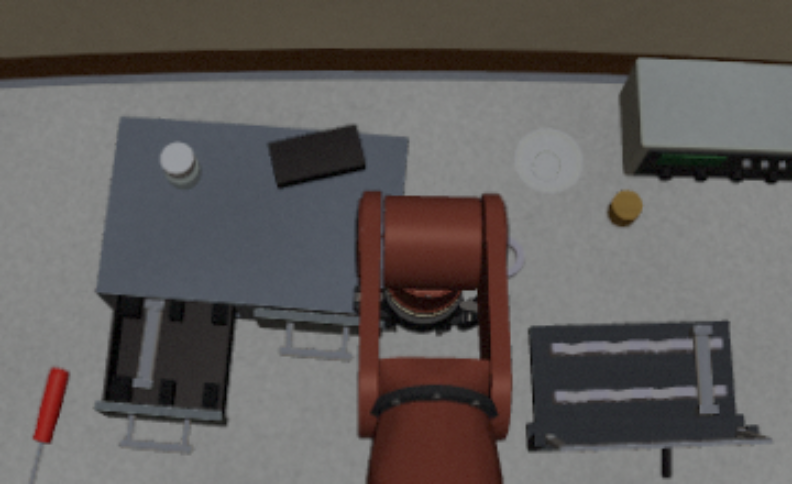

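```bash
python3 -m inch '[[-2,-38,0,0,0.5],[-2,-38,0,0,0.5],[-2,-38,0,0,0.5],[-2,-38,0,0,0.5],[-2,-38,0,0,0.5],[-2,-38,0,0,0.5],[-2,-38,10,0,0.5],[-2,-30,20,0,0.5],[-1,-20,30,0,0.5],[0,0,20,0,0.5],[0,0,0,0,0.5],[0,0,0,0,0.5],[0,0,0,0,0.5]]'; python3 to.py 612.5 384.5 70
```

```text
time: 22.08
position: [0.6133, 0.3723, 0.1097]
orientation: [-3.138, 0.14, -0.002]
wrist_force: [0.4, -0.2, 0.7]
gripper_width: 0.0427
t 22.1 pos [613.3 372.3 109.7] yaw -0.089 zdir [ 0.002  0.    -1.   ] w 0.0427 F [ 0.4 -0.2  0.7] j6 2.11 -> tool d [ -1.9 -12.   39.7]
```

```bash
python3 -m inch '[[-2,-12,0,0,0.5],[0,0,20,0,0.5],[0,0,20,0,0.5],[0,0,0,0,0.5],[0,0,0,0,0.5],[0,0,0,0,0.5]]'; python3 to.py 612.5 384.5 19
```

```text
time: 22.58
position: [0.612, 0.3864, 0.0704]
orientation: [-3.137, 0.138, -0.004]
wrist_force: [0.1, -0.3, 0.4]
gripper_width: 0.0427
t 22.6 pos [612.  386.4  70.4] yaw -0.088 zdir [ 0.003  0.001 -1.   ] w 0.0427 F [ 0.1 -0.3  0.4] j6 2.12 -> tool d [ 0.5  1.9 51.4]
```

```bash
python3 -m inch '[[0,0,20,0,0.5],[0,0,15,0,0.5],[0,0,9,0,0.5],[0,0,0,0,0.5],[0,0,0,0,0.5],[0,0,0,0,0.5]]'; python3 to.py 612.5 384.5 19
```

```text
time: 23.08
position: [0.6112, 0.3861, 0.0249]
orientation: [-3.138, 0.137, -0.001]
wrist_force: [0.4, -0.0, 0.6]
gripper_width: 0.0426
t 23.1 pos [611.2 386.1  24.9] yaw -0.087 zdir [ 0.001  0.    -1.   ] w 0.0426 F [ 0.4 -0.   0.6] j6 2.12 -> tool d [1.4 1.5 5.9]
```

```bash
python3 -m inch '[[1,2,6,0,0.5],[0,0,0,0,0.5],[0,0,0,0,0.5],[0,0,0,0,0],[0,0,0,0,0],[0,0,0,0,0],[0,0,0,0,0],[0,0,0,0,0],[0,0,0,0,0],[0,0,0,0,0]]'; python3 to.py 612.5 384.5 19
```

```text
time: 23.92
position: [0.612, 0.3841, 0.0189]
orientation: [-3.138, 0.137, -0.001]
wrist_force: [-0.0, 0.3, 2.7]
gripper_width: 0.0179
t 23.9 pos [612.  384.1  18.9] yaw -0.087 zdir [ 0.001  0.    -1.   ] w 0.0179 F [-0.   0.3  2.7] j6 2.12 -> tool d [ 0.5 -0.5 -0.1]
```

```bash
python3 -m inch '[[0,0,-4,0,0],[0,0,-6,0,0],[0,0,-10,0,0],[0,0,-20,0,0],[0,0,-30,0,0],[0,0,-30,0,0],[0,0,-30,0,0],[0,0,-30,0,0],[0,0,-15,0,0],[0,0,0,0,0],[0,0,0,0,0]]'; python3 to.py 578 -249.5 190; python3 - <<'E'
from h import *
t,p,R,s=st();P=p+[0,0,.008]
c=proj("side",P)[0].astype(int)
im=r.snapshot("side")[c[1]-30:c[1]+30,c[0]-40:c[0]+40,::-1]
im=cv2.resize(im,(0,0),fx=8,fy=8,interpolation=cv2.INTER_CUBIC)
for q in (proj("side",[P+R[:,0]*.056,P-R[:,0]*.056])-c+[40,30])*8: cv2.circle(im,tuple(q.astype(int)),3,(0,255,0),-1)
cv2.imwrite("pics/v4.png",im)
E
```

```text
time: 24.83
position: [0.612, 0.384, 0.1944]
orientation: [-3.138, 0.137, -0.003]
wrist_force: [-0.5, -0.2, -1.2]
gripper_width: 0.0173
t 24.8 pos [612.  384.  194.4] yaw -0.087 zdir [ 0.002  0.001 -1.   ] w 0.0173 F [-0.5 -0.2 -1.2] j6 2.12 -> tool d [ 21.3 634.1   3.7]
```

View pics/v4.png

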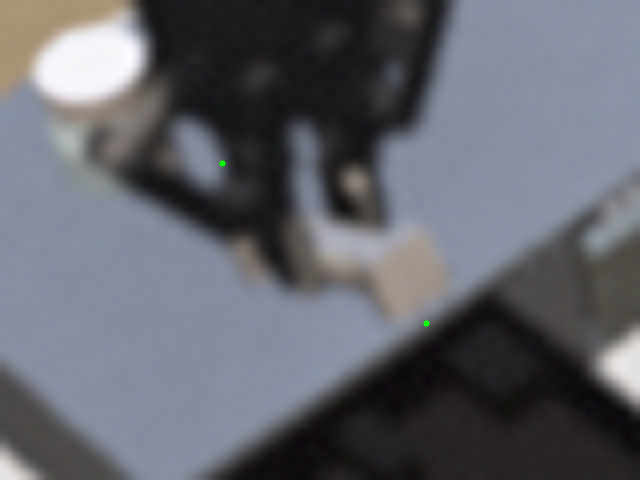

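```bash
python3 -m inch '[[-5,10,-10,-0.12,0],[-12,25,-15,0,0],[-16,37,0,0,0],[-16,37,0,0,0],[-16,37,0,0,0],[-16,37,0,0,0],[-16,37,0,0,0],[-16,37,0,0,0],[-16,37,0,0,0],[-16,37,0,0,0],[-16,37,0,0,0],[-16,37,0,0,0],[-16,37,0,0,0],[-16,37,0,0,0],[-16,37,0,0,0],[-16,37,0,0,0],[-16,37,0,0,0],[-16,37,0,0,0],[-12,25,0,0,0],[0,0,0,0,0]]'; python3 to.py 340 -310 60
```

```text
time: 26.55
position: [0.3437, -0.2796, 0.2156]
orientation: [-3.14, -0.042, 0.007]
wrist_force: [-0.2, -0.9, -0.1]
gripper_width: 0.0177
t 26.6 pos [ 343.7 -279.6  215.6] yaw 0.027 zdir [-0.005  0.001 -1.   ] w 0.0177 F [-0.2 -0.9 -0.1] j6 0.7 -> tool d [ -3.8  30.5 155.6]
```

```bash
python3 -m inch '[[-4,30,10,0,0],[0,0,30,0,0],[0,0,35,0,0],[0,0,35,0,0],[0,0,30,0,0],[0,0,15,0,0],[0,0,8,0,0],[0,0,0,0,0],[0,0,6,0,0],[0,0,6,0,0],[0,0,6,0,0],[0,0,4,0,0],[0,0,4,0,0],[0,0,4,0,0],[0,0,4,0,0],[0,0,0,0,0],[0,0,0,0,0]]'; python3 to.py 340 -310 4
```

```text
time: 27.97
position: [0.3442, -0.3081, 0.0229]
orientation: [3.139, 0.052, 0.0]
wrist_force: [-3.7, -0.0, 7.4]
gripper_width: 0.0176
t 28.0 pos [ 344.2 -308.1   22.9] yaw 0.033 zdir [ 0.    -0.002 -1.   ] w 0.0176 F [-3.7 -0.   7.4] j6 0.66 -> tool d [-4.3  1.7 18.9]
```

```bash
python3 -m inch '[[0,0,4,0,0],[0,0,4,0,0],[0,0,4,0,0],[0,0,4,0,0],[0,0,1,0,0],[0,0,0,0,0],[0,0,0,0,0]]'; python3 to.py 344 -308 4
```

```text
time: 28.55
position: [0.3443, -0.3083, 0.0058]
orientation: [3.139, 0.052, 0.001]
wrist_force: [-3.7, -0.2, 7.7]
gripper_width: 0.0174
t 28.6 pos [ 344.3 -308.3    5.8] yaw 0.033 zdir [ 0.    -0.003 -1.   ] w 0.0174 F [-3.7 -0.2  7.7] j6 0.66 -> tool d [-0.3 -0.4  1.8]
```

```bash
python3 -m inch '[[0,0,2,0,0],[0,0,0,0,0],[0,0,0,0,0.5],[0,0,0,0,0.5],[0,0,0,0,0.5],[0,0,0,0,0.5],[0,0,-10,0,0.5],[0,0,-30,0,0.5],[0,0,-40,0,0.5],[0,0,-40,0,0.5],[0,0,-20,0,0.5],[0,30,0,0,0.5],[0,35,0,0,0.5],[0,35,0,0,0.5],[0,35,0,0,0.5],[0,35,0,0,0.5],[0,0,0,0,0.5],[0,0,0,0,0.5]]'
python3 - <<'E'
from h import *
im=r.snapshot("top")
for o in rect("top","post1",.018):
    if o[1][1]<-.15*1000:print(o)
E
python3 to.py 344 -308 80
```

```text
time: 30.05
position: [0.3493, -0.4781, 0.1427]
orientation: [3.141, 0.048, 0.0]
wrist_force: [-0.5, 0.7, -0.6]
gripper_width: 0.0425
(0.84, [580.8, -311.5], [116.6, 30.1], 2.5, [169.0, 419.0], 358)
(0.64, [344.5, -306.2], [102.3, 21.5], 2.2, [254.0, 420.0], 266)
t 30.1 pos [ 349.3 -475.6  142.1] yaw 0.033 zdir [-0.001  0.002 -1.   ] w 0.0429 F [0.  0.5 0.1] j6 0.48 -> tool d [   0.3 -167.6   62.4]
```

```bash
python3 -m inch '[[0,-34,0,0,0.5],[0,-34,0,0,0.5],[0,-34,0,0,0.5],[0,-34,0,0,0.5],[0,-32,0,0,0.5],[0,0,25,0,0.5],[0,0,35,0,0.5],[0,0,20,0,0.5],[0,0,0,0,0.5],[0,0,0,0,0.5],[0,0,0,0,0.5]]'
python3 to.py 344.5 -308 3
```

```text
time: 31.07
position: [0.3446, -0.3088, 0.0636]
orientation: [3.14, 0.053, 0.002]
wrist_force: [-0.3, -0.8, -0.5]
gripper_width: 0.0425
t 31.1 pos [ 344.6 -308.8   63.6] yaw 0.033 zdir [ 0.001 -0.001 -1.   ] w 0.0425 F [-0.3 -0.8 -0.5] j6 0.65 -> tool d [-0.2 -0.9 60.6]
```

```bash
python3 -m inch '[[0,-1,20,0,0.5],[0,0,20,0,0.5],[0,0,12,0,0.5],[0,0,6,0,0.5],[0,0,2,0,0.5],[0,0,0,0,0.5],[0,0,0,0,0.5],[0,0,0,0,0],[0,0,0,0,0],[0,0,0,0,0],[0,0,0,0,0],[0,0,0,0,0],[0,0,0,0,0],[0,0,0,0,0]]'
python3 -m inch '[[0,0,-5,0,0],[0,0,-10,0,0],[0,0,-20,0,0],[0,0,-30,0,0],[0,0,-35,0,0],[0,0,-35,0,0],[0,0,-35,0,0],[0,0,-20,0,0],[0,0,0,0,0],[0,0,0,0,0],[0,0,0,0,0]]'
python3 to.py 578 -250 195
```

```text
time: 32.23
position: [0.3447, -0.3086, 0.0035]
orientation: [3.14, 0.051, 0.002]
wrist_force: [-1.1, 1.5, 6.3]
gripper_width: 0.0179
time: 33.15
position: [0.3431, -0.3066, 0.191]
orientation: [-3.139, -0.051, 0.002]
wrist_force: [0.0, 0.2, -1.5]
gripper_width: 0.0178
t 33.1 pos [ 343.1 -306.6  191. ] yaw 0.033 zdir [-0.002  0.002 -1.   ] w 0.0178 F [ 0.   0.2 -1.5] j6 0.66 -> tool d [236.6 -48.9  -4.3]
```

```bash
python3 -m inch '[[15,-2,-5,0,0],[30,-6,0,0,0],[35,-8,0,0,0],[35,-8,0,0,0],[35,-8,0,0,0],[35,-7,0,0,0],[30,-5,0,0,0],[16,-4,0,0,0],[5,0,0,0,0],[0,0,25,0,0],[0,0,35,0,0],[0,0,35,0,0],[0,0,25,0,0],[0,0,10,0,0],[0,0,0,0,0],[0,0,0,0,0],[0,0,0,0,0]]'
python3 to.py 578 -250 36;python3 - <<'E'
from h import *
im=r.snapshot("side")[120:180,290:370,::-1]
t,p,R,s=st();P=p+[0,0,.0085]
im=cv2.resize(im,(0,0),fx=8,fy=8,interpolation=cv2.INTER_CUBIC)
for q in (proj("side",[P+R[:,0]*.056,P-R[:,0]*.056])-[290,120])*8: cv2.circle(im,tuple(q.astype(int)),3,(0,255,0),-1)
cv2.imwrite("pics/v5.png",im)
E
```

```text
time: 34.57
position: [0.5794, -0.253, 0.0692]
orientation: [3.139, 0.051, 0.004]
wrist_force: [0.2, -0.5, -0.8]
gripper_width: 0.0182
t 34.6 pos [ 579.4 -253.    69.2] yaw 0.032 zdir [ 0.003 -0.002 -1.   ] w 0.0182 F [ 0.2 -0.5 -0.8] j6 1.02 -> tool d [-1.4 -3.1 33.2]
```

View pics/v5.png

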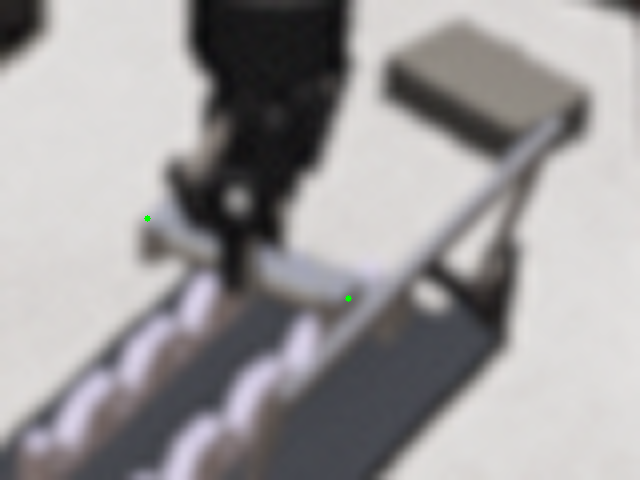

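```bash
python3 -m inch '[[-1,-3,10,0,0],[0,0,10,0,0],[0,0,8,0,0],[0,0,4,0,0],[0,0,0,0,0],[0,0,0,0,0]]'; python3 to.py 578 -250 36; python3 -m inch '[[0,0,2,0,0],[0,0,0,0,0],[0,0,0,0,0]]'
```

```text
time: 35.12
position: [0.5767, -0.2493, 0.0357]
orientation: [3.141, 0.053, -0.003]
wrist_force: [-3.3, -0.6, 3.8]
gripper_width: 0.0176
t 35.1 pos [ 576.7 -249.3   35.7] yaw 0.034 zdir [-0.002 -0.    -1.   ] w 0.0176 F [-3.3 -0.6  3.8] j6 1.02 -> tool d [ 1.3  0.8 -0.3]
time: 35.37
position: [0.5767, -0.2493, 0.0355]
orientation: [3.141, 0.053, -0.004]
wrist_force: [-7.5, 1.5, 14.0]
gripper_width: 0.0176
```

```bash
python3 -m inch '[[0,0,0,0,0.5],[0,0,0,0,0.5],[0,0,0,0,0.5],[0,0,0,0,0.5],[0,0,0,0,0.5],[0,0,-15,0,0.5],[0,0,-30,0,0.5],[0,0,-40,0,0.5],[0,0,-40,0,0.5],[0,0,-30,0,0.5],[0,-20,0,0.06,0],[0,-38,0,0.06,0],[-7,-38,0,0,0],[-8,-38,0,0,0],[-8,-38,0,0,0],[-8,-38,0,0,0],[-8,-38,0,0,0],[-8,-38,0,0,0],[-8,-38,0,0,0],[-8,-38,0,0,0]]'; python3 to.py 501.9 363.7 100
python3 - <<'E'
from h import *
im=r.snapshot("top")
for o in rect("top","post1",.052): 
     if o[1][1]<-100: print(o)
E
```

```text
time: 37.03
position: [0.5409, 0.1192, 0.1897]
orientation: [-3.138, 0.137, -0.003]
wrist_force: [0.4, -0.6, -0.2]
gripper_width: -0.0001
t 37.0 pos [540.9 119.2 189.7] yaw -0.087 zdir [ 0.002  0.    -1.   ] w -0.0001 F [ 0.4 -0.6 -0.2] j6 1.75 -> tool d [ -60.4 -240.2   89.7]
(0.57, [574.8, -300.9], [113.3, 29.3], 2.4, [170.0, 418.0], 350)
(0.56, [573.0, -247.6], [116.6, 31.3], 4.3, [169.0, 399.0], 421)
```

```bash
python3 -m inch '[[-10,-38,0,0,0],[-10,-38,0,0,0],[-10,-38,0,0,0],[-10,-38,10,0,0],[-10,-38,20,0,0],[-6,-34,30,0,0],[0,0,20,0,0],[0,0,0,0,0],[0,0,0,0,0],[0,0,0,0,0]]'; python3 to.py 501.9 363.7 42
python3 - <<'E'
from h import *
im=r.snapshot("side")
t,p,R,s=st();c=proj("side",p)[0].astype(int)
im=cv2.resize(im[c[1]-40:c[1]+40,c[0]-50:c[0]+50,::-1],(0,0),fx=6,fy=6,interpolation=cv2.INTER_CUBIC)
q=(proj("side",[[.5019,.3637,.056],[.482,.3655,.056]])-c+[50,40])*6
for a in q: cv2.circle(im,tuple(a.astype(int)),3,(0,255,0),-1)
cv2.imwrite("pics/d1.png",im)
E
```

```text
time: 37.97
position: [0.5069, 0.3395, 0.1136]
orientation: [-3.138, 0.139, -0.003]
wrist_force: [0.0, 0.2, -0.5]
gripper_width: -0.0001
t 38.0 pos [506.9 339.5 113.6] yaw -0.088 zdir [ 0.002  0.    -1.   ] w -0.0001 F [ 0.   0.2 -0.5] j6 2.13 -> tool d [ -7.2 -23.6  71.6]
```

View pics/d1.png

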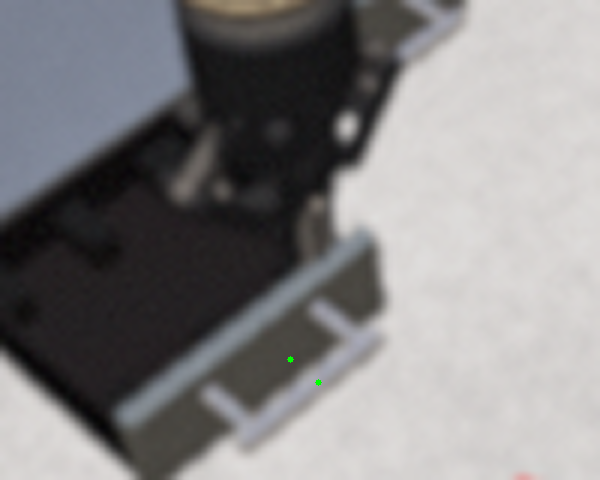

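```bash
python3 -m inch '[[-7,-24,0,0,0],[0,0,10,0,0],[0,0,15,0,0],[0,0,0,0,0],[0,0,0,0,0],[0,0,0,0,0]]'; python3 to.py 501.9 364.5 42
```

```text
time: 38.52
position: [0.5017, 0.3643, 0.0883]
orientation: [-3.138, 0.138, -0.002]
wrist_force: [0.5, -0.3, -0.4]
gripper_width: 0.0001
t 38.5 pos [501.7 364.3  88.3] yaw -0.088 zdir [ 0.001  0.001 -1.   ] w 0.0001 F [ 0.5 -0.3 -0.4] j6 2.17 -> tool d [ 0.2 -0.2 46.3]
```

```bash
python3 -m inch '[[0,0,10,0,0],[0,0,10,0,0],[0,0,6,0,0],[0,0,4,0,0],[0,0,0,0,0],[0,0,0,0,0]]'; python3 to.py 501.9 364.5 42
```

```text
time: 39.02
position: [0.5004, 0.3645, 0.0565]
orientation: [3.138, -0.137, -0.002]
wrist_force: [-1.0, -0.5, 0.1]
gripper_width: 0.0002
t 39.0 pos [500.4 364.5  56.5] yaw -0.087 zdir [-0.001 -0.    -1.   ] w 0.0002 F [-1.  -0.5  0.1] j6 2.17 -> tool d [ 1.5 -0.1 14.5]
```

```bash
python3 -m inch '[[0,0,7,0,0],[0,0,6,0,0],[0,0,0,0,0],[8,0,0,0,0],[14,0,0,0,0],[14,0,0,0,0],[14,0,0,0,0],[14,0,0,0,0],[14,0,0,0,0],[14,0,0,0,0],[12,0,0,0,0],[8,0,0,0,0],[0,0,0,0,0],[0,0,0,0,0]]'; python3 to.py 624.5 353.7 42
```

```text
time: 40.18
position: [0.6129, 0.3548, 0.0442]
orientation: [-3.138, 0.138, -0.001]
wrist_force: [-0.3, -1.0, 0.2]
gripper_width: 0.0002
t 40.2 pos [612.9 354.8  44.2] yaw -0.088 zdir [ 0.001  0.    -1.   ] w 0.0002 F [-0.3 -1.   0.2] j6 2.08 -> tool d [11.6  0.1  2.2]
```

```bash
python3 -m inch '[[6,0,0,0,0],[6,0,0,0,0],[4,0,0,0,0],[0,0,0,0,0],[0,0,0,0,0]]'; python3 -m inch '[[3,0,0,0,0],[2,0,0,0,0],[0,0,0,0,0],[0,0,0,0,0]]';python3 to.py 632 353.7 42
```

```text
time: 40.6
position: [0.629, 0.3536, 0.0444]
orientation: [-3.138, 0.137, -0.002]
wrist_force: [0.5, 0.4, -0.5]
gripper_width: -0.0001
time: 40.93
position: [0.6336, 0.3531, 0.0442]
orientation: [-3.138, 0.137, -0.001]
wrist_force: [-0.6, 0.1, 0.6]
gripper_width: 0.0001
t 40.9 pos [633.6 353.1  44.2] yaw -0.087 zdir [ 0.001  0.    -1.   ] w 0.0001 F [-0.6  0.1  0.6] j6 2.07 -> tool d [-1.7 -0.5  2.2]
```

```bash
python3 -m inch '[[2,0,0,0,0],[2,0,0,0,0],[0,0,0,0,0],[0,0,0,0,0]]'; python3 -m inch '[[2,0,0,0,0],[2,0,0,0,0],[0,0,0,0,0],[0,0,0,0,0]]'
```

```text
time: 41.27
position: [0.6365, 0.3528, 0.044]
orientation: [3.138, -0.137, -0.003]
wrist_force: [-4.6, 0.4, 3.5]
gripper_width: 0.0001
time: 41.6
position: [0.6364, 0.3528, 0.0441]
orientation: [3.137, -0.136, -0.017]
wrist_force: [-14.4, -1.5, 9.6]
gripper_width: 0.0002
```

```bash
python3 -m inch '[[-10,0,0,0,0],[0,0,-20,0,0],[0,0,-30,0,0],[0,0,-20,0,0],[0,20,0,0,0],[0,36,0,0,0],[0,36,0,0,0],[0,36,0,0,0],[0,30,0,0,0],[0,15,0,0,0],[0,0,0,0,0],[0,0,0,0,0],[0,0,0,0,0]]';python3 to.py 612.6 173.2 42
```

```text
time: 42.68
position: [0.6168, 0.182, 0.1144]
orientation: [-3.138, 0.136, -0.002]
wrist_force: [0.0, 0.5, -0.3]
gripper_width: 0.0003
t 42.7 pos [616.8 182.  114.4] yaw -0.087 zdir [ 0.002  0.001 -1.   ] w 0.0003 F [ 0.   0.5 -0.3] j6 1.83 -> tool d [-3.6  9.2 72.3]
```

```bash
python3 -m inch '[[-4,9,0,0,0],[0,0,15,0,0],[0,0,15,0,0],[0,0,0,0,0],[0,0,10,0,0],[0,0,10,0,0],[0,0,10,0,0],[0,0,10,0,0],[0,0,0,0,0],[0,0,0,0,0]]';python3 to.py 612.6 173.2 42
```

```text
time: 43.52
position: [0.6105, 0.1721, 0.0429]
orientation: [3.138, -0.137, -0.004]
wrist_force: [0.7, 0.4, -0.3]
gripper_width: -0.0003
t 43.5 pos [610.5 172.1  42.9] yaw -0.087 zdir [-0.002 -0.    -1.   ] w -0.0003 F [ 0.7  0.4 -0.3] j6 1.82 -> tool d [ 2.  -1.2  0.9]
```

```bash
python3 -m inch '[[-6,0,0,0,0],[-8,0,0,0,0],[-12,0,0,0,0],[-14,0,0,0,0],[-14,0,0,0,0],[-14,0,0,0,0],[-14,0,0,0,0],[-14,0,0,0,0],[-14,0,0,0,0],[-12,0,0,0,0],[-8,0,0,0,0],[-6,0,0,0,0],[-3,0,0,0,0],[0,0,0,0,0],[0,0,0,0,0]]';python3 to.py 612.6 173.2 42;python3 -m inch '[[-3,0,0,0,0],[-3,0,0,0,0],[0,0,0,0,0],[0,0,0,0,0]]'
```

```text
time: 44.77
position: [0.4732, 0.1844, 0.0444]
orientation: [-3.138, 0.137, -0.0]
wrist_force: [1.2, -0.7, -0.1]
gripper_width: 0.0002
t 44.8 pos [473.2 184.4  44.4] yaw -0.087 zdir [ 0.  0. -1.] w 0.0002 F [ 1.2 -0.7 -0.1] j6 1.89 -> tool d [139.8  -1.    2.5]
time: 45.1
position: [0.4731, 0.1847, 0.0453]
orientation: [-3.138, 0.136, -0.021]
wrist_force: [12.2, -2.3, -6.8]
gripper_width: 0.0002
```

```bash
python3 -m inch '[[9,0,0,0,0],[0,0,-15,0,0],[0,0,-35,0,0.5],[0,0,-35,0,0.5],[0,0,-35,0,0.5],[-20,10,0,0,0.5],[-30,25,0,0,0.5],[-30,25,0,0,0.5],[-30,25,0,0,0.5],[-20,25,0,0,0.5],[0,0,0,0,0.5],[0,0,0,0,0.5]]'
python3 to.py 460 184 150
python3 - <<'E'
from h import *
for n in("top","side"):
  im=r.snapshot(n)
  for o in rect(n,"post1",.034): 
     if o[1][0]>450: print(n,o)
  if n=="top":cv2.imwrite(f"pics/e_{n}.png",cv2.resize(im[40:240,120:460,::-1],(0,0),fx=2.3,fy=2.3,interpolation=cv2.INTER_CUBIC))
E
```

```text
time: 46.1
position: [0.3353, 0.0854, 0.1636]
orientation: [-3.138, 0.141, 0.002]
wrist_force: [0.6, 0.2, -0.2]
gripper_width: 0.0427
t 46.1 pos [335.3  85.4 163.6] yaw -0.09 zdir [-0.001  0.001 -1.   ] w 0.0427 F [ 0.6  0.2 -0.2] j6 1.71 -> tool d [ 115.4 -109.4   13.5]
top (0.86, [571.3, 153.3], [113.7, 23.0], -6.1, [171.0, 252.0], 324)
top (0.75, [588.5, 204.9], [114.0, 22.8], -5.6, [161.0, 233.0], 307)
top (0.71, [525.3, 6.2], [114.9, 30.1], 17.3, [186.0, 305.0], 368)
top (0.61, [579.3, -305.0], [117.5, 29.4], 0.9, [167.0, 416.0], 375)
top (0.54, [577.5, -252.4], [115.0, 28.5], 2.8, [170.0, 398.0], 338)
side (0.75, [517.0, 21.7], [116.9, 42.8], 16.1, [209.0, 291.0], 239)
side (0.55, [580.1, 156.2], [108.5, 30.7], -4.4, [221.0, 249.0], 202)
side (0.5, [592.5, 206.8], [121.1, 33.0], -6.5, [229.0, 240.0], 215)
```

View pics/e_top.png

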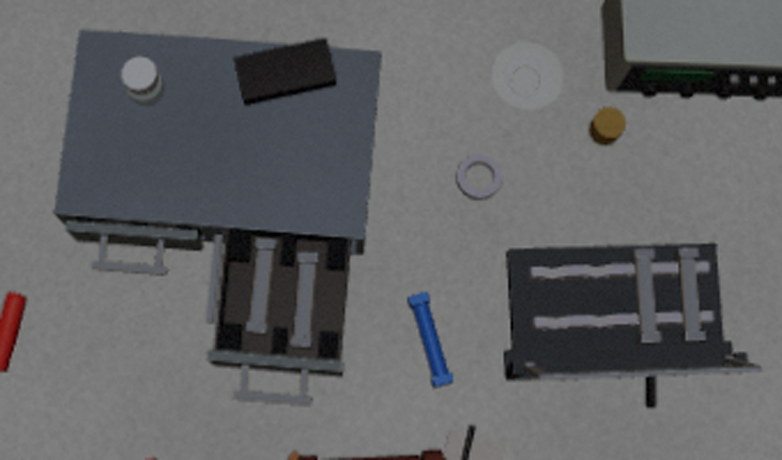

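```bash
python3 -m inch '[[20,-8,0,0,0.5],[36,-14,0,0,0.5],[36,-14,0,0,0.5],[36,-14,0,0,0.5],[36,-14,0,0,0.5],[36,-14,0,0,0.5],[25,-10,10,0,0.5],[6,0,30,0,0.5],[0,0,20,0,0.5],[0,0,0,0,0.5],[0,0,0,0,0.5]]'
python3 to.py 573 153.5 70
```

```text
time: 47.22
position: [0.5733, 0.154, 0.1015]
orientation: [3.138, -0.135, -0.009]
wrist_force: [-0.1, 0.6, -0.3]
gripper_width: 0.0427
t 47.2 pos [573.3 154.  101.5] yaw -0.086 zdir [-0.006 -0.001 -1.   ] w 0.0427 F [-0.1  0.6 -0.3] j6 1.8 -> tool d [-0.1  0.5 31.5]
```

```bash
python3 -m inch '[[0,0,20,0,0.5],[0,0,20,0,0.5],[0,0,18,0,0.5],[0,0,0,0,0.5],[0,0,0,0,0.5],[0,0,0,0,0.5]]'; python3 to.py 573 153.5 19
```

```text
time: 47.72
position: [0.5762, 0.1539, 0.0482]
orientation: [-3.138, 0.136, -0.005]
wrist_force: [0.0, -0.7, -0.2]
gripper_width: 0.0425
t 47.7 pos [576.2 153.9  48.2] yaw -0.087 zdir [ 0.003  0.001 -1.   ] w 0.0425 F [ 0.  -0.7 -0.2] j6 1.8 -> tool d [-3.3  0.7 29.2]
```

```bash
python3 -m inch '[[0,0,12,0,0.5],[0,0,8,0,0.5],[0,0,3,0,0.5],[0,0,0,0,0.5],[0,0,0,0,0.5],[0,0,0,0,0],[0,0,0,0,0],[0,0,0,0,0],[0,0,0,0,0],[0,0,0,0,0],[0,0,0,0,0],[0,0,0,0,0]]'; python3 to.py 573 153.5 19
```

```text
time: 48.72
position: [0.5752, 0.1535, 0.0237]
orientation: [-3.138, 0.137, -0.002]
wrist_force: [-0.2, -0.1, 3.6]
gripper_width: 0.0179
t 48.7 pos [575.2 153.5  23.7] yaw -0.087 zdir [ 0.001  0.    -1.   ] w 0.0179 F [-0.2 -0.1  3.6] j6 1.8 -> tool d [-2.2  0.2  4.7]
```

```bash
python3 -m inch '[[0,0,0,0,0.5],[0,0,0,0,0.5],[0,0,0,0,0.5],[-2,0,5,0,0.5],[0,0,0,0,0.5],[0,0,0,0,0.5],[0,0,0,0,0],[0,0,0,0,0],[0,0,0,0,0],[0,0,0,0,0],[0,0,0,0,0],[0,0,0,0,0],[0,0,0,0,0]]'; python3 to.py 573 153.5 19;  python3 -m inch '[[0,0,-3,0,0],[0,0,-4,0,0],[0,0,-8,0,0],[0,0,-20,0,0],[0,0,-30,0,0],[0,0,-30,0,0],[0,0,-30,0,0],[0,0,-30,0,0],[0,0,-15,0,0],[0,0,0,0,0],[0,0,0,0,0]]'; python3 to.py 576.2 -196 190
```

```text
time: 49.8
position: [0.5729, 0.1536, 0.0182]
orientation: [-3.138, 0.137, -0.001]
wrist_force: [-0.0, 0.4, 0.6]
gripper_width: 0.0177
t 49.8 pos [572.9 153.6  18.2] yaw -0.087 zdir [ 0.001  0.    -1.   ] w 0.0177 F [-0.   0.4  0.6] j6 1.8 -> tool d [ 0.1  0.1 -0.8]
time: 50.72
position: [0.5733, 0.1537, 0.1896]
orientation: [-3.138, 0.137, -0.005]
wrist_force: [0.4, -0.2, -1.6]
gripper_width: 0.0178
t 50.7 pos [573.3 153.7 189.6] yaw -0.087 zdir [ 0.003  0.    -1.   ] w 0.0178 F [ 0.4 -0.2 -1.6] j6 1.8 -> tool d [ 33.4 348.2  -0.6]
```

```bash
python3 -m inch '[[0,10,0,-0.12,0],[0,25,0,0,0],[-1,38,0,0,0],[-1,38,0,0,0],[-1,38,0,0,0],[-1,38,0,0,0],[-1,38,0,0,0],[-1,38,0,0,0],[-1,38,0,0,0],[-1,30,0,0,0],[0,15,0,0,0],[0,0,0,0,0],[0,0,25,0,0],[0,0,35,0,0],[0,0,35,0,0],[0,0,20,0,0],[0,0,5,0,0],[0,0,0,0,0],[0,0,0,0,0],[0,0,0,0,0]]'
python3 to.py 576.2 -196 34;python3 - <<'E'
from h import *
t,p,R,s=st();P=p+[0,0,.0098]
c=proj("side",P)[0].astype(int)
im=r.snapshot("side")[c[1]-30:c[1]+30,c[0]-40:c[0]+40,::-1]
im=cv2.resize(im,(0,0),fx=8,fy=8,interpolation=cv2.INTER_CUBIC)
for q in (proj("side",[P+R[:,0]*.056,P-R[:,0]*.056])-c+[40,30])*8: cv2.circle(im,tuple(q.astype(int)),3,(0,255,0),-1)
cv2.imwrite("pics/v6.png",im)
E
```

```text
time: 52.38
position: [0.5765, -0.1926, 0.0702]
orientation: [3.14, 0.052, 0.005]
wrist_force: [1.1, 0.0, 0.1]
gripper_width: 0.0177
t 52.4 pos [ 576.5 -192.6   70.2] yaw 0.033 zdir [ 0.003 -0.001 -1.   ] w 0.0177 F [1.1 0.  0.1] j6 1.1 -> tool d [-0.6  3.3 36.2]
```

View pics/v6.png

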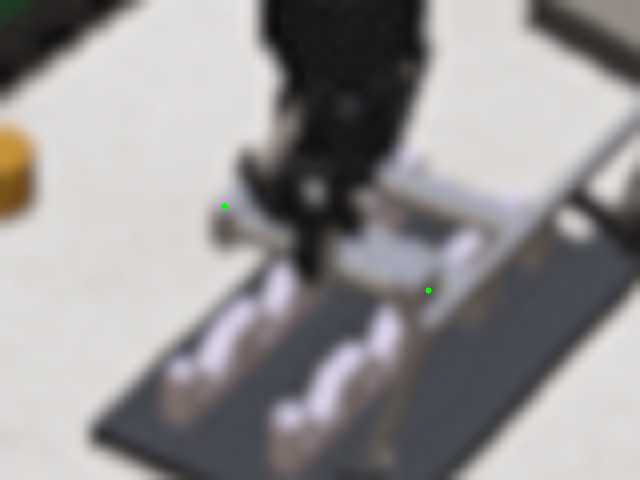

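```bash
python3 -m inch '[[0,3,10,0,0],[0,0,10,0,0],[0,0,10,0,0],[0,0,5,0,0],[0,0,0,0,0],[0,0,0,0,0]]'; python3 to.py 576.2 -196 35; python3 -m inch '[[0,0,2,0,0],[0,0,0,0,0],[0,0,0,0,0]]'
```

```text
time: 52.93
position: [0.5743, -0.1953, 0.0342]
orientation: [-3.14, -0.051, 0.004]
wrist_force: [-4.5, 2.5, 11.2]
gripper_width: 0.0178
t 52.9 pos [ 574.3 -195.3   34.2] yaw 0.033 zdir [-0.002  0.001 -1.   ] w 0.0178 F [-4.5  2.5 11.2] j6 1.09 -> tool d [ 1.8  0.7 -0.8]
time: 53.18
position: [0.5743, -0.1953, 0.0341]
orientation: [-3.14, -0.052, 0.005]
wrist_force: [-8.6, 3.2, 20.5]
gripper_width: 0.0178
```

```bash
python3 -m inch '[[0,0,0,0,0.5],[0,0,0,0,0.5],[0,0,0,0,0.5],[0,0,0,0,0.5],[0,0,0,0,0.5],[0,0,-15,0,0.5],[0,0,-30,0,0.5],[0,0,-40,0,0.5],[0,0,-40,0,0.5],[0,0,-25,0,0.5],[0,-20,0,0.06,0.5],[0,-38,0,0.06,0.5],[-2,-38,0,0,0.5],[-2,-38,0,0,0.5],[-2,-38,0,0,0.5],[-2,-38,0,0,0.5],[-2,-38,0,0,0.5],[-2,-38,0,0,0.5],[-2,-38,0,0,0.5],[-2,-38,0,0,0.5]]'
python3 - <<'E'
from h import *
for n in("top","side"):
  im=r.snapshot(n)
  for o in rect(n,"post1",.052): 
     if o[1][1]<-100: print(n,o)
  for o in rect(n,"post1",.034): 
     if o[1][0]>450 and o[1][1]>100: print(n,o)
E
python3 to.py 590 205 110
```

```text
time: 54.85
position: [0.5854, 0.1686, 0.1806]
orientation: [3.138, -0.137, -0.001]
wrist_force: [1.5, -0.9, 0.4]
gripper_width: 0.0428
top (0.62, [574.3, -247.8], [113.1, 28.3], 2.7, [168.0, 397.0], 332)
top (0.55, [576.0, -299.6], [110.4, 28.7], 0.8, [168.0, 420.0], 293)
top (0.53, [585.2, 206.2], [41.2, 24.4], -0.3, [163.0, 232.0], 132)
side (0.67, [569.8, -240.3], [119.6, 34.8], -1.1, [160.0, 320.0], 131)
side (0.51, [582.7, -184.0], [105.3, 34.8], -0.7, [164.0, 309.0], 132)
side (0.72, [592.8, 206.4], [120.3, 32.3], -6.5, [230.0, 239.0], 225)
t 55.1 pos [585.6 165.9 180.6] yaw -0.088 zdir [-0.001 -0.001 -1.   ] w 0.0427 F [-0.5 -0.1 -0.8] j6 1.82 -> tool d [  1.  -39.4  70.5]
```

```bash
python3 -m inch '[[1,-20,0,0,0.5],[0,-19,20,0,0.5],[0,0,30,0,0.5],[0,0,25,0,0.5],[0,0,0,0,0.5],[0,0,0,0,0.5],[0,0,0,0,0.5]]'; python3 to.py 590 205 40
```

```text
time: 55.73
position: [0.5913, 0.2045, 0.1073]
orientation: [-3.138, 0.14, -0.003]
wrist_force: [0.2, -0.4, 0.7]
gripper_width: 0.0427
t 55.7 pos [591.3 204.5 107.3] yaw -0.089 zdir [ 0.002  0.    -1.   ] w 0.0427 F [ 0.2 -0.4  0.7] j6 1.88 -> tool d [-1.5 -0.4 67.3]
```

```bash
python3 -m inch '[[-1,0,20,0,0.5],[0,0,20,0,0.5],[0,0,20,0,0.5],[0,0,0,0,0.5],[0,0,0,0,0.5],[0,0,0,0,0.5]]'; python3 to.py 590 205 18.5
```

```text
time: 56.23
position: [0.5912, 0.2057, 0.0486]
orientation: [-3.137, 0.138, -0.006]
wrist_force: [0.2, 0.5, -0.1]
gripper_width: 0.0425
t 56.2 pos [591.2 205.7  48.6] yaw -0.088 zdir [ 0.004  0.001 -1.   ] w 0.0425 F [ 0.2  0.5 -0.1] j6 1.88 -> tool d [-1.3  0.9 30.1]
```

```bash
python3 -m inch '[[0,0,12,0,0.5],[0,0,10,0,0.5],[0,0,5,0,0.5],[0,0,0,0,0.5],[0,0,0,0,0.5],[0,0,0,0,0.5]]'; python3 to.py 590 205 18.5
```

```text
time: 56.73
position: [0.5892, 0.2057, 0.019]
orientation: [3.139, -0.137, -0.0]
wrist_force: [0.4, -0.4, 1.2]
gripper_width: 0.0425
t 56.7 pos [589.2 205.7  19. ] yaw -0.087 zdir [-0. -0. -1.] w 0.0425 F [ 0.4 -0.4  1.2] j6 1.88 -> tool d [0.8 0.6 0.5]
```

```bash
python3 -m inch '[[1,0,0,0,0],[0,0,0,0,0],[0,0,0,0,0],[0,0,0,0,0],[0,0,0,0,0],[0,0,0,0,0],[0,0,0,0,0]]'; python3 -m inch '[[0,0,-1,0,0],[-4,0,0,0,0],[-4,0,0,0,0],[-3,0,0,0,0],[0,0,0,0,0],[0,0,0,0,0]]'; python3 to.py 590 205 18.5
```

```text
time: 57.32
position: [0.591, 0.2057, 0.0198]
orientation: [-3.138, 0.137, -0.003]
wrist_force: [0.3, -0.5, 5.0]
gripper_width: 0.0179
time: 57.82
position: [0.5781, 0.2065, 0.0198]
orientation: [3.138, -0.137, -0.003]
wrist_force: [-1.3, -0.5, 1.8]
gripper_width: 0.0178
t 57.8 pos [578.1 206.5  19.8] yaw -0.087 zdir [-0.002 -0.    -1.   ] w 0.0178 F [-1.3 -0.5  1.8] j6 1.89 -> tool d [12.   0.5  1.3]
```

Moved 12 mm freely. Lift.

```bash
python3 -m inch '[[0,0,-3,0,0],[0,0,-4,0,0],[0,0,-8,0,0],[0,0,-20,0,0],[0,0,-30,0,0],[0,0,-30,0,0],[0,0,-30,0,0],[0,0,-30,0,0],[0,0,-15,0,0],[0,0,0,0,0],[0,0,0,0,0]]'; python3 to.py 574.3 -142 190
cat > tilt.py <<'E'
from h import *
t,p,R,s=st();P=p+[0,0,.0085]
im=r.snapshot("side")
print("pred ends",proj("side",[P+R[:,0]*.056,P-R[:,0]*.056,P]).round(1).tolist())
for q in r.masks_of("side","post1"):
    v,u=np.nonzero(q["pixels"]);c=proj("side",P)[0]
    if np.hypot(u.mean()-c[0],v.mean()-c[1])<15:
        l=u<=np.percentile(u,8);k=u>=np.percentile(u,92)
        print(round(q["confidence"],2),"mean",u.mean().round(1),v.mean().round(1),"left end",u.min(),v[l].mean().round(1),"right end",u.max(),v[k].mean().round(1),len(u))
E
python3 tilt.py
```

```text
time: 58.73
position: [0.58, 0.2066, 0.1916]
orientation: [-3.138, 0.137, -0.005]
wrist_force: [-0.6, -0.1, -1.2]
gripper_width: 0.0174
t 58.7 pos [580.  206.6 191.6] yaw -0.087 zdir [ 0.003  0.001 -1.   ] w 0.0174 F [-0.6 -0.1 -1.2] j6 1.89 -> tool d [ 24.7 347.8   1.4]
pred ends [[223.8, 184.2], [249.8, 201.3], [236.5, 192.6]]
0.58 mean 243.6 197.5 left end 222 192.0 right end 252 199.5 159
```

```bash
python3 -m inch '[[0,10,0,-0.12,0],[-2,25,0,0,0],[-2,38,0,0,0],[-2,38,0,0,0],[-2,38,0,0,0],[-2,38,0,0,0],[-2,38,0,0,0],[-2,38,0,0,0],[-2,38,0,0,0],[-2,30,0,0,0],[0,16,0,0,0],[0,0,0,0,0],[0,0,25,0,0],[0,0,35,0,0],[0,0,30,0,0],[0,0,10,0,0],[0,0,0,0,0],[0,0,0,0,0],[0,0,0,0,0]]'
python3 to.py 574.3 -142 34; python3 tilt.py; python3 - <<'E'
from h import *
t,p,R,s=st();P=p+[0,0,.0085];c=proj("side",P)[0].astype(int)
im=cv2.cvtColor(r.snapshot("side"),cv2.COLOR_RGB2GRAY)
np.set_printoptions(linewidth=250);print(c);print(im[c[1]-12:c[1]+13,c[0]-18:c[0]+19]//10)
E
```

```text
time: 60.42
position: [0.5729, -0.1409, 0.0917]
orientation: [3.14, 0.052, 0.004]
wrist_force: [-0.1, -0.0, -0.2]
gripper_width: 0.0179
t 60.4 pos [ 572.9 -140.9   91.7] yaw 0.033 zdir [ 0.003 -0.001 -1.   ] w 0.0179 F [-0.1 -0.  -0.2] j6 1.18 -> tool d [ 1.2  1.1 57.7]
pred ends [[292.8, 157.4], [318.8, 168.3], [305.6, 162.8]]
0.54 mean 318.6 159.8 left end 312 157.5 right end 332 163.0 58
0.46 mean 307.4 164.0 left end 291 158.7 right end 320 167.1 151
[305 162]
[[22 22 22 22 22 21 18 13 11 13 13 11  8  6  4  3  3  3  2  2  2  2  2  2  3  5  7  6  8 10 12 15 16 17 17 17 17]
 [21 21 22 22 22 20 16 10  8 10 10  8  6  5  5  5  4  4  3  3  2  3  3  2  4  9 12 10  9 10 12 14 14 15 16 16 16]
 [21 21 21 22 22 21 17 10  6  7  8  6  5  4  5  4  4  4  4  3  2  2  3  2  5 11 14 12 11 13 15 14 13 13 14 15 16]
 [21 21 21 22 22 21 19 13  6  5  5  4  3  3  4  6  8  7  4  2  2  2  3  3  5 10 13 12 14 18 19 16 12 11 11 12 13]
 [21 21 21 21 22 21 19 14  8  4  3  3  2  2  4  9 12 11  6  2  2  3  5  8  9 11 13 14 18 20 20 17 12 10  9 10 10]
 [21 21 21 21 21 20 18 15 10  5  3  2  2  1  4  9 12 11  6  2
[... 1519 characters left out ...]
10 15 18 18 16]
 [22 22 22 22 22 22 22 21 19 16 13 14 18 20 20 18 15 12 12 12 10  8  8  8  8  9  9  9  9  9  8  8 11 14 17 17 15]
 [22 21 21 22 22 22 21 19 15 12 12 17 20 21 18 15 12 12 13 11 10  8  7  7  7  8  8  8  9  8  8  9 12 15 16 16 14]
 [22 22 22 22 22 20 18 14 10  9 14 19 21 20 15 12 11 11 11 10  8  7  7  7  7  7  8  9 10  9  9  9 12 14 14 14 12]
 [22 22 22 22 20 17 14 10  9 11 17 21 21 18 14 10 10 10 10  8  7  7  7  7  7  7  9 12 14 13 11 10 11 12 12 11 10]
 [22 22 22 20 17 14 12 12 12 14 19 21 20 16 12 10  9  9  8  7  7  7  7  7  7 10 14 17 18 17 14 11 10 10 10  9  9]
 [22 22 21 17 13 11 14 17 16 16 18 20 19 15 11 10  9  8  7  7  7  7  7  7  9 14 18 20 20 17 14 11 11 11 10  9  8]]
```

```bash
python3 -m inch '[[1,1,15,0,0],[0,0,15,0,0],[0,0,12,0,0],[0,0,8,0,0],[0,0,4,0,0],[0,0,2,0,0],[0,0,0,0,0],[0,0,0,0,0]]'; python3 to.py 574.3 -142 35
```

```text
time: 61.23
position: [0.5719, -0.1415, 0.0359]
orientation: [-3.14, -0.053, 0.004]
wrist_force: [-5.0, 3.1, 8.5]
gripper_width: 0.018
t 61.2 pos [ 571.9 -141.5   35.9] yaw 0.034 zdir [-0.003  0.001 -1.   ] w 0.018 F [-5.   3.1  8.5] j6 1.18 -> tool d [2.4 0.6 0.9]
```

```bash
python3 -m inch '[[0,0,0,0,0.5],[0,0,0,0,0.5],[0,0,0,0,0.5],[0,0,0,0,0.5],[0,0,0,0,0.5],[0,0,-15,0,0.5],[0,0,-30,0,0.5],[0,0,-40,0,0.5],[0,0,-40,0,0.5],[0,0,-25,0,0.5],[0,-20,0,0.06,0],[-10,-36,0,0.06,0],[-20,-36,0,0,0],[-20,-36,0,0,0],[-20,-36,0,0,0],[-20,-36,0,0,0],[-20,-36,0,0,0],[-20,-36,0,0,0],[-20,-30,0,0,0],[-10,-10,0,0,0]]'
python3 -m inch '[[0,0,20,0,0],[0,0,35,0,0],[0,0,0,0,0],[0,0,0,0,0]]';python3 to.py 430.3 189.3 42
python3 - <<'E'
from h import *
for n in("top","side"):
  im=r.snapshot(n)
  for o in rect(n,"post1",.052): 
     if o[1][1]<-100: print(n,o)
E
```

```text
time: 62.9
position: [0.4334, 0.1859, 0.184]
orientation: [-3.137, 0.132, 0.002]
wrist_force: [0.1, -0.5, -0.1]
gripper_width: -0.0
time: 63.23
position: [0.4333, 0.182, 0.1272]
orientation: [3.137, -0.137, -0.009]
wrist_force: [-0.2, -0.6, 0.6]
gripper_width: -0.0003
t 63.2 pos [433.3 182.  127.2] yaw -0.087 zdir [-0.006 -0.001 -1.   ] w -0.0003 F [-0.2 -0.6  0.6] j6 1.91 -> tool d [-3.2 -7.2 85.2]
top (0.9, [569.8, -140.2], [114.6, 25.0], 1.6, [168.0, 362.0], 322)
top (0.79, [576.1, -300.8], [110.6, 23.6], 2.5, [170.0, 419.0], 312)
top (0.6, [574.0, -192.2], [112.6, 23.0], 2.9, [169.0, 383.0], 318)
top (0.52, [574.2, -247.5], [113.4, 28.1], 2.8, [169.0, 396.0], 339)
side (0.71, [570.7, -134.1], [127.7, 43.4], 0.1, [174.0, 307.0], 194)
side (0.6, [560.9, -239.9], [101.4, 35.3], -0.4, [160.0, 323.0], 114)
side (0.6, [514.7, -278.9], [339.4, 53.1], 90.0, [156.0, 339.0], 290)
side (0.55, [579.5, -185.1], [111.0, 39.7], 0.9, [165.0, 310.0], 163)
```

```bash
python3 -m inch '[[-3,-7,20,0,0],[0,0,30,0,0],[0,0,25,0,0],[0,0,10,0,0],[0,0,0,0,0],[0,0,0,0,0]]';python3 to.py 430.3 189.3 42
```

```text
time: 63.93
position: [0.4341, 0.1898, 0.0449]
orientation: [-3.138, 0.138, -0.001]
wrist_force: [0.7, 0.1, 1.3]
gripper_width: 0.0001
t 63.9 pos [434.1 189.8  44.9] yaw -0.088 zdir [ 0.001  0.    -1.   ] w 0.0001 F [0.7 0.1 1.3] j6 1.92 -> tool d [-3.7  0.8  2.9]
```

```bash
python3 -m inch '[[8,0,0,0,0],[12,0,0,0,0],[14,0,0,0,0],[14,0,0,0,0],[14,0,0,0,0],[14,0,0,0,0],[14,0,0,0,0],[14,0,0,0,0],[14,0,0,0,0],[10,0,0,0,0],[8,0,0,0,0],[0,0,0,0,0],[0,0,0,0,0]]';python3 to.py 580 175 42
```

```text
time: 65.02
position: [0.5701, 0.178, 0.045]
orientation: [-3.138, 0.137, -0.004]
wrist_force: [-0.6, 0.3, -0.5]
gripper_width: -0.0
t 65.0 pos [570.1 178.   45. ] yaw -0.088 zdir [ 0.002  0.    -1.   ] w -0.0 F [-0.6  0.3 -0.5] j6 1.84 -> tool d [10.1  2.1  3. ]
```

```bash
python3 -m inch '[[5,0,0,0,0],[3,0,0,0,0],[0,0,0,0,0],[0,0,0,0,0]]'; python3 -m inch '[[2,0,0,0,0],[2,0,0,0,0],[0,0,0,0,0],[0,0,0,0,0]]';python3 -m inch '[[2,0,0,0,0],[2,0,0,0,0],[0,0,0,0,0],[0,0,0,0,0]]'
```

```text
time: 65.35
position: [0.5769, 0.1773, 0.0442]
orientation: [-3.139, 0.137, -0.001]
wrist_force: [-0.2, -0.2, -0.6]
gripper_width: 0.0002
time: 65.68
position: [0.5802, 0.1769, 0.0439]
orientation: [3.139, -0.137, -0.002]
wrist_force: [-2.9, 1.0, 2.1]
gripper_width: -0.0
time: 66.02
position: [0.5803, 0.1769, 0.0435]
orientation: [3.138, -0.137, -0.017]
wrist_force: [-10.7, 1.7, 8.3]
gripper_width: 0.0001
```

```bash
python3 -m inch '[[-15,0,0,0,0],[-20,0,-10,0,0],[0,0,-35,0,0],[0,0,-40,0,0],[0,0,-40,0,0],[-20,10,-30,-0.06,0],[-20,30,0,-0.06,0],[-20,36,0,0,0],[-18,36,0,0,0],[-15,36,0,0,0],[-10,36,0,0,0],[-10,36,0,0,0],[-5,36,0,0,0],[0,36,0,0,0],[0,36,0,0,0],[0,20,0,0,0],[0,0,0,0,0],[0,0,0,0,0]]';python3 to.py 440 -186 125
python3 - <<'E'
from h import *
for n in("top","side"):
  r.snapshot(n)
  for o in rect(n,"right_handle",.056): print(n,o)
E
```

```text
time: 67.52
position: [0.4406, -0.1697, 0.1993]
orientation: [3.141, 0.047, 0.002]
wrist_force: [0.4, -0.4, -0.4]
gripper_width: 0.0002
t 67.5 pos [ 440.6 -169.7  199.3] yaw 0.03 zdir [ 0.001 -0.    -1.   ] w 0.0002 F [ 0.4 -0.4 -0.4] j6 1.02 -> tool d [-1.2 16.3 74.3]
top (0.95, [617.8, 174.8], [154.7, 58.7], 84.5, [150.0, 242.0], 734)
top (0.52, [479.5, -147.6], [94.5, 17.9], 82.8, [201.0, 361.0], 112)
```

```bash
python3 -m inch '[[-1,16,15,0,0],[0,0,30,0,0],[0,0,25,0,0],[0,0,0,0,0],[0,0,0,0,0],[10,0,0,0,0],[8,0,0,0,0],[6,0,0,0,0],[4,0,0,0,0],[0,0,0,0,0]]';python3 to.py 480 -186 125; python3 -m inch '[[8,0,0,0,0],[8,0,0,0,0],[8,0,0,0,0],[0,0,0,0,0]]'
```

```text
time: 68.55
position: [0.47, -0.1841, 0.1304]
orientation: [3.14, 0.053, 0.005]
wrist_force: [-0.1, -0.3, 0.4]
gripper_width: -0.0001
t 68.5 pos [ 470.  -184.1  130.4] yaw 0.034 zdir [ 0.003 -0.001 -1.   ] w -0.0001 F [-0.1 -0.3  0.4] j6 1.02 -> tool d [9.9 2.3 5.4]
time: 68.88
position: [0.4936, -0.183, 0.1292]
orientation: [3.141, 0.052, 0.003]
wrist_force: [-0.8, 0.2, 0.7]
gripper_width: -0.0003
```

```bash
python3 -m inch '[[8,0,0,0,0],[8,0,0,0,0],[8,0,0,0,0],[5,0,0,0,0],[0,0,0,0,0],[-10,0,0,0,0],[-30,0,0,0,0],[-30,0,-20,0,0],[-20,0,-30,0,0],[-10,0,-30,0,0],[0,-20,0,0,0],[0,-36,0,0,0],[0,-36,0,0,0],[0,-36,0,0,0],[0,-36,0,0,0],[0,-36,0,0,0],[0,-36,0,0,0],[0,-20,0,0,0],[0,0,0,0,0],[0,0,0,0,0]]'; python3 - <<'E'
from h import *
for n in("top","side"):
  im=r.snapshot(n); 
  for tg,z in(("strap_bar",.06),("strap_knob",.09),("left_handle",.056),("right_handle",.056),("post1",.052),("spacer_ring",.014),("screwdriver",.01)):
    for o in rect(n,tg,z):
      if o[0]>.35: print(n,tg,o)
V=T([.5771,-.2215],.034);print("expect bar shut",V([[0,0,.057],[0,0,.085]]).round(3),proj("side",V([[0,0,.085]])),proj("top",V([[0,0,.085]])))
E
```

```text
time: 70.55
position: [0.4117, 0.0711, 0.2089]
orientation: [3.14, 0.056, -0.0]
wrist_force: [0.9, -0.9, 0.6]
gripper_width: -0.0001
top strap_bar (0.68, [538.5, -222.6], [250.6, 102.5], -87.5, [168.0, 393.0], 917)
top strap_knob (0.6, [535.2, -213.7], [245.8, 95.0], -86.8, [170.0, 388.0], 857)
top left_handle (0.94, [633.5, 354.4], [161.9, 62.0], 87.5, [143.0, 178.0], 813)
top right_handle (0.87, [618.3, 174.6], [153.8, 59.2], 85.2, [147.0, 244.0], 758)
top right_handle (0.51, [573.5, -247.9], [112.4, 27.8], 1.2, [176.0, 398.0], 232)
top post1 (0.9, [346.4, 194.0], [103.7, 22.3], -44.0, [255.0, 234.0], 274)
top post1 (0.87, [571.6, -249.1], [112.7, 30.8], -0.4, [175.0, 396.0], 271)
top post1 (0.76, [201.5, 333.6], [106.1, 22.3], -27.5, [313.0, 181.0], 261)
top post1 (0.72, [362.7, 373.4], [112.4, 22.5], -74.6, [248.0, 168.0], 329)
top post1 (0.7, [569.8, -140.1], [114.7, 25.7], 1.7, [168.0, 361.0], 293)
top post1 (0.52, [574.7, -299.6], [113.1, 28.7], 0.8, [172.0, 418.0], 275)
top spacer_ring (0.69, [727.7, -56.8], [51.1, 48.8], -64.9, [114.0, 326.0], 148)
top screwdriver (0.67, [54
[... 346 characters left out ...]
1.7, 71.5], 86.5, [217.0, 233.0], 687)
side post1 (0.58, [330.5, 221.1], [121.1, 23.5], -43.1, [271.0, 303.0], 223)
side post1 (0.56, [190.0, 360.8], [117.7, 28.5], -27.9, [332.0, 318.0], 376)
side post1 (0.51, [345.5, 400.7], [115.5, 25.7], -75.1, [310.0, 255.0], 318)
side post1 (0.49, [505.3, 38.8], [108.5, 33.2], 15.5, [210.0, 290.0], 186)
side post1 (0.45, [570.5, -133.0], [126.6, 43.5], 1.4, [171.0, 296.0], 90)
side post1 (0.41, [541.9, -291.6], [61.5, 48.8], 15.4, [157.0, 334.0], 94)
side spacer_ring (0.67, [725.0, -50.6], [60.1, 49.8], -50.7, [179.0, 259.0], 96)
expect bar shut [[ 0.577 -0.222  0.057]
 [ 0.577 -0.222  0.085]] [[316.89065572 155.07651407]] [[394.05223284 165.0536974 ]]
```

```bash
python3 -m inch '[[0,0,0,0,0],[0,0,0,0,0],[0,0,0,0,0],[0,0,0,0,0],[0,0,0,0,0],[0,0,0,0,0],[0,0,0,0,0],[0,0,0,0,0],[0,0,0,0,0],[0,0,0,0,0],[0,0,0,0,0],[0,0,0,0,0]]'; python3 - <<'E'
from h import *
for k in range(2):
  for n in("top","side"):
    im=r.snapshot(n); 
    for tg,z in(("strap_bar",.06),("post3",.052)):
      for o in rect(n,tg,z):
        if o[0]>.3 and o[1][1]<-90: print(n,tg,o)
    if k==0 and n=="top":
      g=cv2.cvtColor(im,cv2.COLOR_RGB2GRAY);V=T([.5771,-.2215],.034)
      for x in(-.05,.025,.05):  # brightness along y across grooves at x offsets clear of the bar
        u=proj("top",V([[x,y,.05] for y in np.arange(-.108,.109,.0135)])).round().astype(int)
        print(x,g[u[:,1],u[:,0]].tolist())
      u=proj("top",V([[x,.0135,.045] for x in np.arange(-.08,.03,.005)])).round().astype(int);print("bar",g[u[:,1],u[:,0]].tolist())
E
```

```text
time: 72.35
position: [0.4125, 0.0707, 0.209]
orientation: [-3.141, -0.052, 0.0]
wrist_force: [0.8, -0.2, -0.2]
gripper_width: 0.0005
top strap_bar (0.74, [539.9, -224.0], [253.3, 102.5], -88.1, [166.0, 396.0], 1058)
top post3 (0.87, [574.8, -300.8], [113.0, 29.0], 2.4, [172.0, 417.0], 280)
top post3 (0.84, [569.8, -140.3], [114.6, 24.8], 1.7, [170.0, 359.0], 261)
top post3 (0.64, [572.7, -192.4], [115.1, 25.7], 1.5, [173.0, 382.0], 302)
top post3 (0.54, [574.2, -247.6], [113.3, 28.1], 2.7, [174.0, 397.0], 281)
-0.05 [37, 70, 90, 33, 37, 56, 91, 29, 38, 73, 94, 39, 39, 83, 93, 47, 40]
0.025 [39, 105, 95, 94, 86, 91, 96, 100, 116, 117, 95, 79, 93, 109, 96, 106, 88]
0.05 [38, 72, 91, 36, 40, 70, 92, 34, 40, 39, 90, 35, 41, 73, 93, 40, 40]
bar [41, 41, 40, 39, 40, 68, 73, 50, 43, 69, 112, 114, 39, 37, 39, 35, 90, 93, 89, 35, 41, 63]
top strap_bar (0.75, [538.7, -223.2], [254.0, 102.8], -87.4, [171.0, 387.0], 985)
top post3 (0.86, [573.9, -192.3], [112.5, 25.6], 1.4, [172.0, 381.0], 276)
top post3 (0.73, [574.2, -247.5], [113.7, 28.4], 3.0, [173.0, 400.0], 283)
top post3 (0.73, [575.9, -302.1], [110.5, 28.4], 1.1, [174.0, 420.0], 243)
top post3 (0.7, [569.9, -140.2], [114.6, 24.8], 1.9, [172.0, 361.0], 268)
side strap_bar (0.55, [555.0, -335.6], [81.8, 41.9], 31.4, [148.0, 330.0], 59)
side post3 (0.66, [570.5, -130.8], [121.4, 33.0], -1.2, [172.0, 296.0], 44)
side post3 (0.62, [573.2, -186.6], [122.7, 36.5], 1.2, [167.0, 321.0], 46)
side post3 (0.6, [543.0, -293.8], [60.6, 45.9], 3.2, [156.0, 334.0], 97)
```

```bash
python3 -c "
from rig import r
print(r.sign_off(), r.get_state()['time'])"
```

```text
the job is handed in; nothing more can be done
the job is handed in; nothing more can be done
```

The chest held four steel posts, two in each drawer, and all four now lie in grooves 1–4. The clamp strap rests on them and both drawers are fully shut. I handed the job in at about 73 s.

- **Order:** I took out the left drawer's two posts and shut it against its stop (14 N). Then I pulled the right one fully out, took its two posts and shut it too (11 N). Last, I tipped the strap over.
- **Left-drawer posts:** both came up tilted in the grip, probably because their far ends caught the chest's top edge. I set each down on the bench in front of the V-block, gripped it again level, and then seated it.
- **Right-drawer posts:** I slid one of them about 12 mm clear of the chest before lifting. Both came out level.

**Last checks**
- **Posts:** the top camera showed all four parallel to the grooves. Their middles read 2–5 mm off the groove centres along x, all the same way and within the 8 mm play.
- **Strap:** the bar lay level over the grooves and read the same in repeated pictures.
- **Drawers:** the right drawer looked as it did at the start, and the left matched it.
- **Ring:** the spacer ring had not moved.

**Not fully confirmed**
- **Screwdriver:** only part of it was detected at the end, though at about the same pixel as before.
- **Side camera:** its network missed or half-saw some posts under the strap, so the final check of the posts rests mainly on the top view and the seating heights.
- **Pictures:** I used all 16 views before the last placements, so those were checked by numbers only.

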